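# Pack the red-trimmed microscope's spare optics into their case

## Robot

A 6-joint arm with a two-finger parallel gripper is mounted at the origin on the work surface. World frame = base frame: x ahead of the robot, y to its left, z up, the work surface at z = 0. Lengths are in m, angles in rad, forces in N, time in s.
With the tool pointing down it reaches from about 0.35 to 0.975 m from the base axis. Payload 4.9 kg.
Tool frame: the origin (TCP) lies at the very end of the fingers, on their centre line; the grasp point (between the pads) lies 19 mm behind it; x points along the fingers, z is the direction in which the jaws open and shut, and the axes are right-handed (so a half turn about x gives the same grasp; the last joint's range is limited). The gripper opens to 85 mm and grips with 20 to 120 N. Pads are 22 mm wide; open, the fingers measure 114 mm over their backs; the gripper's body (76 mm by 85 mm) begins 54 mm behind the grasp point. The pads swing forward as they close: fully open they stand 13 mm farther back than shut.
Start: joints at [1.108, 0.053, 1.613, -0, 1.476, -0.119], TCP at [0.211, 0.588, 0.231] pointing down, gripper open.
Joint ranges: [-3.01, 3.01], [-1.01, 2.22], [0.06, 2.58], [-1.02, 4.17], [0.09, 2.62], [-3.14, 3.14]. Speed limits (rad/s): [2.57, 2.57, 3.14, 3.14, 3.14, 3.14].

## Interface

Orientations are given as a unit quaternion [w, x, y, z].
In Python, from plant import manip, viewer gives the robot as it stands.
- The arm moves only by the shell command python3 -m inch 'ROWS'. ROWS is JSON, a list of rows, each an object with "fingers": the opening, from -1 (shut) to 1 (fully open), so that 0 is half open; "delta_pos": the shift along the tool's x, y, z in cm, a list of three; "twist": the turn, a rotation vector about the tool's x, y, z in degrees, a list of three. A call has 1 to 5 rows; each row shifts and turns the commanded pose from where the row before left it, along the tool's axes as they then stand; what a row does not reach is not made up. A row lasts 1/8 s, in which the tool goes at most 62.5 mm and 10.7 degrees, less where a joint would pass 70% of its speed; a pose out of reach is approached as far as the arm can. A call is refused whole if a number of a shift passes 6.25 or a number of a turn 10.7, either way. A call with a gripper value outside its range is refused whole. The fingers move at their own pace and stop on an object; the grip force is fixed at half the most. Time passes only in rows, so rows that do not move let the fingers close. It gives the time, the measured TCP pose, the force and the opening at its end, in the units of the state.
- manip.state(): the state, without advancing time (a new reading comes with each control period).
- viewer.grab_frame(name): name is "side" or "top" or "wrist"; returns a dict with "pixels" (400x640x3 uint8, blue, green, red), "range_z" (400x640 float32, m along the optical axis (not along the pixel's ray), 0 where there is no reading), "K" (3x3 intrinsics, pixels), "pose" (4x4, takes a point from camera to world coordinates). Camera axes: x right, y down, z forward; pixel columns grow to the right and rows downward; lengths in m; the calibration is good to about 2 mm. A picture is of the moment at which its call begins.
- manip.job_done(): hands the job in, once; it reports no verdict.
The state is a dict: "time": time; "joint_pos": joint angles; "joint_vel": joint speeds; "joint_efforts": joint torques, N m; "tool_pos": TCP position; "tool_rot": TCP orientation; "contact_force": force on the tool from outside, world axes, zero at the start; "ft_torque": the same for the moment, N m; "gripper_width": opening from 0.0 (shut) to 1.0 (fully open).
Only numpy, scipy, OpenCV 4.12 (cv2) and the standard library are available. Lean on these libraries where they do the work, as an engineer would, in place of code of your own. Each camera call takes 0.05 s, during which the arm holds its last target.

## Task

Pack the four spare pieces of the red-trimmed microscope into the open case, each upright and fully down in the recess of its own shape: the red-banded eyepiece in the small round one, the red-banded lens in the large round one, the camera in the square one and the red slide box in the long one. Set them down gently, do not drop them, and leave the blue-banded eyepiece and lens, which belong to another microscope, undisturbed where they stand on the bench.

Things in the scene. Friction and masses are not known exactly. Their poses are not given: they have to be found in the camera images.
- red_eyepiece: the red-banded eyepiece, one of the four pieces to pack. Origin at the centre of its underside, z up through the eyecup; it is round, so yaw is free. 58 mm tall: a bare steel barrel 30 mm in diameter and 22 mm high at the bottom, above it a body 40 mm in diameter with a ribbed red band and a black rubber eyecup on top. Stands upright on its barrel. 0.12 kg.
- red_lens: the red-banded auxiliary lens, to be packed. Origin at the centre of its underside, z up; round, yaw is free. A squat cylinder 54 mm in diameter and 26 mm high with a red band, topped by a grey thread ring 47 mm in diameter and 5 mm high (31 mm in all) around the glass. Lies on its flat front, thread up. 0.15 kg.
- red_camera: the microscope camera, to be packed: a square ribbed black box with red end plates, 46 x 46 mm and 38 mm high, with a round steel lens mount 30 mm in diameter and 6 mm high on top (44 mm in all). Origin at the centre of its underside, z up, sides along its x and y axes. 0.14 kg.
- slide_box: the red box of the calibration slide, to be packed: a flat block 70 mm (x) x 30 mm (y) x 20 mm high with a pale window and a scale on top. Origin at the centre of its underside, z up. 0.09 kg.
- blue_eyepiece: look-alike of another microscope, stays where it is: same size, shape, stance and origin as the red eyepiece (58 mm tall, 40 mm in diameter above a 30 mm barrel) but its band is blue.
- blue_lens: look-alike of another microscope, stays where it is: same size, shape, stance and origin as the red lens (54 mm in diameter, 31 mm high) but its band is blue.
- nest_eyepiece: place of the eyepiece: a dark grey insert 96 x 96 x 20 mm high, fixed in the open case. Origin at the centre of its underside, z up, sides along x and y. In its top, centred: the small round recess, 46 mm in diameter, 8 mm deep, pale floor at z = 12 mm. The four inserts stand in one row along their y axes, 98 mm apart, in any order.
- nest_lens: place of the auxiliary lens: a dark grey insert 96 x 96 x 20 mm high, fixed in the open case. Origin at the centre of its underside, z up, sides along x and y. In its top, centred: the large round recess, 70 mm in diameter, 8 mm deep, pale floor at z = 12 mm. The case's rim is level with the insert tops, 26 mm above the bench; its lid lies flat open on the far side, no higher than the rim.
- nest_camera: place of the camera: a dark grey insert 96 x 96 x 20 mm high, fixed in the open case. Origin at the centre of its underside, z up, sides along x and y. In its top, centred: the square recess, 62 x 62 mm with sides along the insert's, 8 mm deep, pale floor at z = 12 mm. 
- nest_slide: place of the slide box: a dark grey insert 96 x 96 x 20 mm high, fixed in the open case. Origin at the centre of its underside, z up, sides along x and y. In its top, centred: the long recess, 46 mm (x) by 86 mm (y), so the box's long side lies along the insert's y axis (either way round), 8 mm deep, pale floor at z = 12 mm. 
Things that resemble listed ones, but are neither listed nor needed, are in the scene too. Leave any green or turquoise look-alike of the red_camera alone.

How it is judged:
By the outcome, as a careful person would: the job done as asked, in the order asked, and still so for the second after the job is handed in, with the robot touching nothing.
It also fails if it takes over 102 s, if anything falls off the work surface, if the arm or the gripper's body presses on something with over 40 N, if the wrist force passes 120 N, or if a joint passes its speed limit or range.

## Working session

There is one attempt and no reset: what is moved stays moved. The work goes in short steps, Python scripts to look and compute and a shell command to move; the robot and the scene stay as the last step left them, time stands still between calls to the robot, and variables do not carry over. Pictures are saved under pics/ and viewed, and the job is handed in when it is done.

```bash
mkdir -p pics; ls; python3 - <<'E'
from plant import manip, viewer
import cv2, numpy as np
print(manip.state())
for n in ["side","top","wrist"]:
    f=viewer.grab_frame(n); cv2.imwrite(f"pics/{n}0.png",f["pixels"]); np.savez(f"{n}0.npz",**f)
    print(n,f["K"].round(1).tolist(),f["pose"].round(3).tolist(), (f["range_z"]>0).mean())
E
```

```text
pics
{'time': 0.0, 'joint_pos': array([ 1.10802859e+00,  5.33330906e-02,  1.61430486e+00, -2.38278951e-05,
        1.47601193e+00, -1.19037895e-01]), 'joint_vel': array([-1.05467026e-03, -1.68799229e-04, -1.81630824e-04,  1.95068267e-05,
       -3.96937942e-05,  1.09635899e-03]), 'joint_efforts': array([ 1.32276517e-03, -3.93674719e+01, -3.70180893e+01,  3.58152317e-05,
        6.83415463e-03,  2.20759091e-06]), 'tool_pos': array([0.21036989, 0.58786084, 0.23007128]), 'tool_rot': array([ 0.57750682, -0.40747674,  0.57877927,  0.4067716 ]), 'contact_force': array([ 0.66184617, -0.08614817, -0.30922997]), 'ft_torque': array([-0.00124305, -0.04231901, -0.02877779]), 'gripper_width': 0.9992184473594407}
side [[485.9, 0.0, 315.3], [0.0, 485.9, 193.2], [0.0, 0.0, 1.0]] [[0.979, -0.15, 0.142, 0.32], [-0.206, -0.72, 0.662, -0.784], [0.003, -0.677, -0.736, 0.918], [0.0, 0.0, 0.0, 1.0]] 0.99608984375
top [[497.9, 0.0, 323.4], [0.0, 497.9, 196.3], [0.0, 0.0, 1.0]] [[-0.007, -0.997, 0.079, 0.406], [-1.0, 0.007, -0.006, 0.001], [0.005, -0.079, -0.997, 1.105], [0.0, 0.0, 0.0, 1.0]] 0.9960625
wrist [[289.7, 0.0, 320.0], [0.0, 289.7, 203.2], [0.0, 0.0, 1.0]] [[0.338, 0.893, 0.295, 0.135], [0.941, -0.321, -0.107, 0.614], [-0.001, 0.314, -0.949, 0.372], [0.0, 0.0, 0.0, 1.0]] 0.99592578125
```

View pics/top0.png

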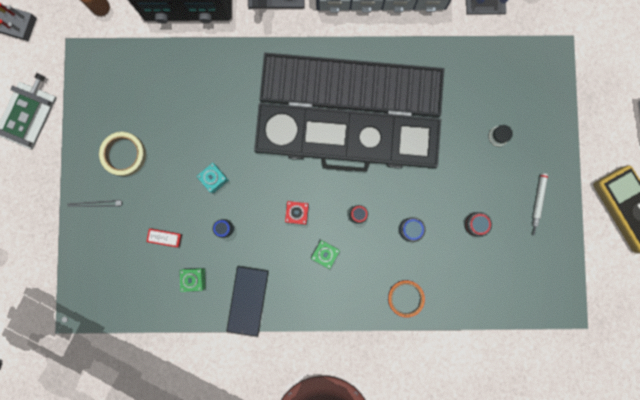

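View pics/side0.png

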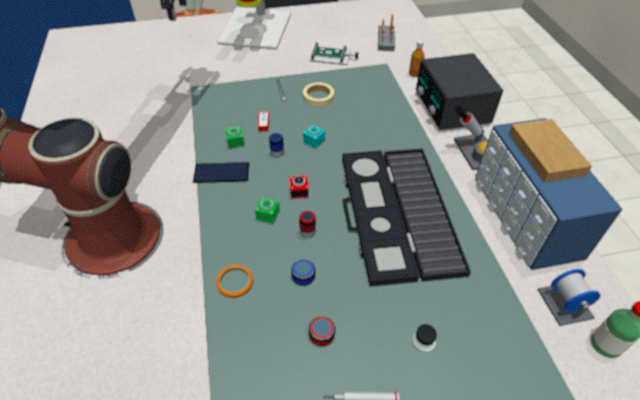

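View pics/wrist0.png

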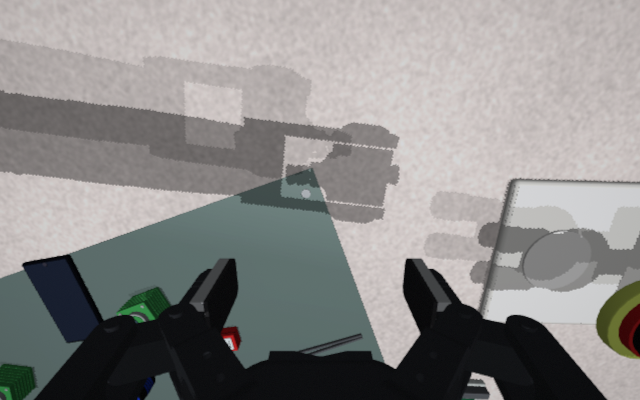

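```bash
cat > h.py <<'E'
import numpy as np, cv2
def load(n):
    return dict(np.load(n))
def ray(f,u,v):
    d=np.linalg.inv(f["K"])@np.array([u,v,1.0]); R=f["pose"][:3,:3]; return f["pose"][:3,3],R@d
def onplane(f,u,v,z):
    o,d=ray(f,u,v); return o+d*(z-o[2])/d[2]
def depthpt(f,u,v):
    z=float(f["range_z"][int(round(v)),int(round(u))]); o,d=ray(f,u,v); return o+d*z
def proj(f,p):
    P=np.linalg.inv(f["pose"]); c=P[:3,:3]@np.array(p)+P[:3,3]; q=f["K"]@c; return q[:2]/q[2]
def tri(f1,uv1,f2,uv2):
    o1,d1=ray(f1,*uv1); o2,d2=ray(f2,*uv2); d1/=np.linalg.norm(d1); d2/=np.linalg.norm(d2)
    A=np.stack([d1,-d2],1); s=np.linalg.lstsq(A,o2-o1,rcond=None)[0]
    a=o1+s[0]*d1; b=o2+s[1]*d2; return (a+b)/2, np.linalg.norm(a-b)
E
python3 - <<'E'
from h import *
for n,c in (("top",(140,150,500,290)),("side",(200,90,360,360))):
    im=cv2.imread(f"pics/{n}0.png"); x0,y0,x1,y1=c
    k=2 if n=="top" else 2.2
    cv2.imwrite(f"pics/{n}0c.png",cv2.resize(im[y0:y1,x0:x1],None,fx=k,fy=k,interpolation=cv2.INTER_CUBIC))
    f=load(f"{n}0.npz"); hsv=cv2.cvtColor(im,cv2.COLOR_BGR2HSV); H,S,V=cv2.split(hsv)
    for col,m in (("red",((H<8)|(H>172))&(S>110)&(V>60)),("blue",(H>105)&(H<130)&(S>110)&(V>50)),("pale",(S<40)&(V>170))):
        N,l,st,ce=cv2.connectedComponentsWithStats(m.astype(np.uint8))
        for i in range(1,N):
            a=st[i,4]
            if a<40 or a>3000: continue
            if n=="top" and not(60<ce[i][0]<590 and 40<ce[i][1]<325): continue
            if n=="side" and not(195<ce[i][0]<450 and 70<ce[i][1]<400): continue
            p=depthpt(f,*ce[i]); print(n,col,st[i].tolist(),ce[i].round(1).tolist(),p.round(3).tolist())
E
```

```text
top red [286, 202, 22, 22, 225] [296.4, 212.6] [0.455, 0.053, 0.044]
top red [351, 206, 16, 16, 79] [358.4, 214.0] [0.451, -0.078, 0.061]
top red [471, 214, 20, 21, 74] [481.1, 224.1] [0.428, -0.344, 0.032]
top red [172, 233, 9, 14, 46] [177.4, 239.4] [0.4, 0.313, 0.019]
top blue [403, 219, 21, 21, 107] [413.0, 229.1] [0.418, -0.197, 0.035]
top blue [213, 220, 17, 17, 129] [221.5, 228.1] [0.423, 0.209, 0.06]
top pale [267, 115, 30, 29, 687] [281.1, 129.0] [0.641, 0.088, 0.019]
top pale [306, 122, 40, 23, 730] [325.2, 132.9] [0.632, -0.01, 0.017]
top pale [400, 127, 28, 28, 700] [413.9, 140.7] [0.613, -0.205, 0.022]
top pale [360, 128, 20, 19, 282] [369.5, 136.8] [0.623, -0.108, 0.017]
top pale [535, 177, 12, 46, 213] [540.5, 198.3] [0.484, -0.482, 0.016]
top pale [149, 231, 28, 14, 264] [162.6, 237.5] [0.404, 0.343, 0.024]
side red [258, 116, 11, 15, 59] [263.7, 126.6] [0.402, 0.313, 0.016]
side red [290, 175, 19, 17, 187] [298.7, 184.1] [0.454, 0.04, 0.043]
side red [300, 211, 15, 13, 95] [307.2, 217.7] [0.451, -0.084, 0.06]
side red [300, 224, 15, 8, 79] [306.9, 227.9] [0.447, -0.0
[... 298 characters left out ...]
e [195, 163, 53, 18, 729] [221.1, 171.7] [0.267, 0.16, 0.008]
side blue [292, 260, 22, 17, 134] [302.6, 267.9] [0.418, -0.198, 0.033]
side blue [292, 275, 23, 10, 100] [302.9, 280.4] [0.414, -0.223, 0.023]
side pale [260, 112, 8, 13, 89] [263.1, 118.1] [0.404, 0.342, 0.024]
side pale [353, 160, 25, 15, 280] [365.1, 166.8] [0.642, 0.091, 0.018]
side pale [362, 183, 21, 23, 354] [372.1, 194.1] [0.632, -0.008, 0.019]
side pale [372, 219, 17, 11, 153] [380.1, 224.1] [0.624, -0.104, 0.017]
side pale [375, 248, 29, 22, 505] [388.9, 258.2] [0.615, -0.2, 0.015]
side pale [414, 339, 22, 12, 88] [425.0, 346.6] [0.62, -0.415, 0.013]
side pale [335, 392, 60, 8, 404] [366.2, 395.8] [0.481, -0.482, 0.012]
```

View pics/top0c.png

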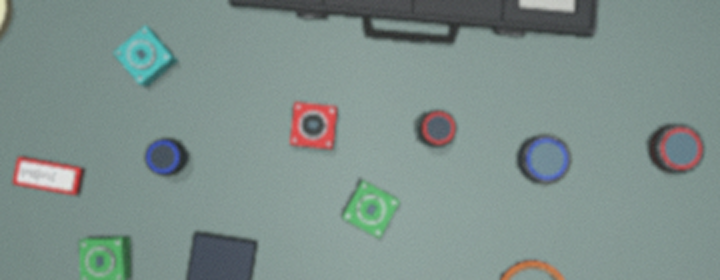

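View pics/side0c.png

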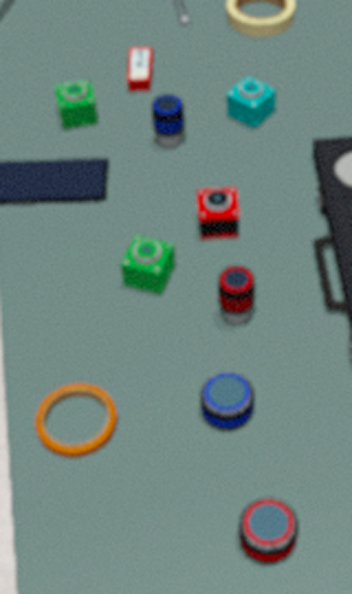

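```bash
cat > m.py <<'E'
from h import *
def cloud(f):
    v,u=np.mgrid[0:400,0:640]; z=f["range_z"]; d=np.stack([(u-f["K"][0,2])/f["K"][0,0],(v-f["K"][1,2])/f["K"][1,1],np.ones_like(z)],-1)*z[...,None]
    return d@f["pose"][:3,:3].T+f["pose"][:3,3]
objs={"cam":(.455,.053,.044,.04),"eye":(.451,-.078,.058,.035),"lens":(.43,-.343,.031,.04),"slide":(.404,.34,.02,.045),"blens":(.418,-.197,.031,.04),"beye":(.423,.209,.058,.035)}
E
python3 - <<'E'
from m import *
T=load("top0.npz");S=load("side0.npz")
for n,(x,y,h,r) in objs.items():
    res=[]
    for f in (T,S):
        c=cloud(f); near=np.hypot(c[...,0]-x,c[...,1]-y)<r
        m=(near&(c[...,2]>(0.45*h if n!="cam" else .03))).astype(np.uint8)
        hi=near&(c[...,2]>h-0.008); p=c[hi]
        # top points
        cc=p[:,:2].min(0)/2+p[:,:2].max(0)/2
        q=np.argwhere(hi); res.append(q.mean(0)[::-1])
        rect=cv2.minAreaRect((p[:,:2]*1000).astype(np.float32))
        print(n,"N",len(p),"mean",p.mean(0).round(4),"mid",cc.round(4),"rect c",np.round(rect[0],1),"sz",np.round(rect[1],1),"ang",round(rect[2],1),"zmed",np.median(p[:,2]).round(4))
    print("   tri",[np.round(a,4) for a in tri(T,res[0],S,res[1])])
# nests
seeds={"L":(281,129),"S":(325,133),"E":(369.5,137),"C":(414,141)}; seedS={"L":(365,167),"S":(372,194),"E":(380,224),"C":(389,258)}
P=[]
for n in seeds:
    uv=[]
    for f,s in ((T,seeds),(S,seedS)):
        hsv=cv2.cvtColor(f["pixels"],cv2.COLOR_BGR2HSV); m=((hsv[...,1]<60)&(hsv[...,2]>130)).astype(np.uint8)
        N,l,st,ce=cv2.connectedComponentsWithStats(m); i=l[s[n][1] if isinstance(s[n][1],int) else 0,int(s[n][0])]
        uv.append(ce[i]); area=st[i,4]
    t,e=tri(T,uv[0],S,uv[1]); pl=onplane(T,*uv[0],.018); P.append(pl[:2])
    print(n,uv[0].round(1),"tri",t.round(4),round(e,4),"plane",pl.round(4),"sideplane",onplane(S,*uv[1],.018).round(4))
P=np.array(P); k=np.array([1.5,.5,-.5,-1.5])*.098; c=P.mean(0); d=(k[:,None]*(P-c)).sum(0); L=np.linalg.norm(d)/ (k**2).sum(); d/=np.linalg.norm(d)
print("center",c.round(4),"ydir",d.round(4),"yaw",np.degrees(np.arctan2(-d[0],d[1])).round(2),"scale",L.round(3)); 
for n,kk in zip("LSEC",k): print(n,(c+kk*d).round(4))
c=cloud(T); m=(c[...,0]>.55)&(c[...,0]<.68)&(c[...,1]>-.25)&(c[...,1]<.14)
hh,e=np.histogram(c[m][:,2],bins=np.arange(0,.05,.003)); print(hh,e)
E
```

```text
cam N 441 mean [0.4553 0.0536 0.0416] mid [0.4556 0.0532] rect c [455.7  53.7] sz [46.1 45.9] ang 83.3 zmed 0.0408
cam N 208 mean [0.4553 0.0508 0.0404] mid [0.4564 0.0532] rect c [456.   51.4] sz [50.7 45.2] ang 82.5 zmed 0.0393
   tri [array([0.4557, 0.0538, 0.0371]), np.float64(0.0003)]
eye N 262 mean [ 0.4507 -0.0785  0.0594] mid [ 0.4508 -0.079 ] rect c [451.  -78.9] sz [36.6 37.3] ang 26.7 zmed 0.0595
eye N 200 mean [ 0.4509 -0.0823  0.0573] mid [ 0.4511 -0.0805] rect c [451.3 -79.9] sz [40.6 36.8] ang 78.3 zmed 0.0578
   tri [array([ 0.4513, -0.079 ,  0.0532]), np.float64(0.0006)]
lens N 490 mean [ 0.428  -0.3401  0.0312] mid [ 0.4285 -0.3415] rect c [ 428.5 -341.5] sz [52.9 51.9] ang 89.6 zmed 0.0316
lens N 529 mean [ 0.4278 -0.3445  0.0299] mid [ 0.4287 -0.3426] rect c [ 429. -343.] sz [52.7 51.8] ang 77.2 zmed 0.0304
   tri [array([ 0.4283, -0.3421,  0.0249]), np.float64(0.0003)]
slide N 470 mean [0.4038 0.3417 0.0212] mid [0.4031 0.3424] rect c [404.  342.9] sz [70.4 30.3] ang 79.7 zmed 0.0213
slide N 179 mean [0.4038 0.3378 0.019 ] mid [0.4036 0.3426] rect c [403.7 342. ]
[... 810 characters left out ...]
8 ]
S [325.2 132.9] tri [ 0.6313 -0.0098  0.0211] 0.0007 plane [ 0.6323 -0.0099  0.018 ] sideplane [ 0.632  -0.0071  0.018 ]
E [369.4 136.8] tri [ 0.6221 -0.1071  0.0214] 0.0003 plane [ 0.6229 -0.1075  0.018 ] sideplane [ 0.6231 -0.1046  0.018 ]
C [413.9 140.6] tri [ 0.6127 -0.205   0.0217] 0.0004 plane [ 0.6136 -0.2057  0.018 ] sideplane [ 0.6138 -0.2026  0.018 ]
center [ 0.6275 -0.0588] ydir [0.0938 0.9956] yaw -5.38 scale 1.002
L [0.6413 0.0875]
S [ 0.6321 -0.01  ]
E [ 0.6229 -0.1076]
C [ 0.6137 -0.2052]
[ 797  386   91   60  120  733 1640 1138 2461 2368  400    9    0    0
    0    0] [0.    0.003 0.006 0.009 0.012 0.015 0.018 0.021 0.024 0.027 0.03  0.033
 0.036 0.039 0.042 0.045 0.048]
```

```bash
cat > t.py <<'E'
from h import *
from scipy.spatial.transform import Rotation as Ro
from plant import manip
def go(target, yaw, pr=True):
    """target TCP xyz, yaw=jaw direction angle (deg, mod 180). prints needed tool-frame shift and turn about x"""
    s=manip.state(); w,x,y,z=s["tool_rot"]; R=Ro.from_quat([x,y,z,w]).as_matrix()
    th=np.degrees(np.arctan2(R[1,2],R[0,2])); d=(yaw-th+90)%180-90
    # desired R: x down, z along jaw
    a=np.radians(th+d); Zt=np.array([np.cos(a),np.sin(a),0]); X=np.array([0,0,-1.]); D=np.stack([X,np.cross(Zt,X),Zt],1)
    rv=np.degrees(Ro.from_matrix(R.T@D).as_rotvec())
    e=np.array(target)-s["tool_pos"]
    print("t",round(s["time"],2),"pos",s["tool_pos"].round(4),"jawyaw",th.round(1),"q6",s["joint_pos"][5].round(2),"F",s["contact_force"].round(1),"g",round(s["gripper_width"],3))
    print("twist(tool,deg)",rv.round(1),"| shift now-frame cm",(R.T@e*100).round(2),"| shift in final frame cm",(D.T@e*100).round(2))
E
python3 -c "
from t import *
go((.451,-.079,.15),-5.4)"
python3 - <<'E'
from h import *
f=load("wrist0.npz")
im=f["pixels"];print([ (u,v,depthpt(f,u,v).round(3).tolist()) for u,v in [(230,265),(225,280),(410,265),(415,280),(215,285)]])
E
```

```text
t 0.15 pos [0.2104 0.588  0.2303] jawyaw 70.3 q6 -0.12 F [ 0.6 -0.3 -1.2] g 1.004
twist(tool,deg) [75.7 -0.1  0.1] | shift now-frame cm [  8.11 -45.13 -54.67] | shift in final frame cm [  8.03 -64.14  30.23]
[(230, 265, [0.187, 0.55, 0.252]), (225, 280, [0.19, 0.549, 0.26]), (410, 265, [0.216, 0.63, 0.251]), (415, 280, [0.22, 0.629, 0.258]), (215, 285, [0.186, 0.55, 0.269])]
```

```bash
python3 -m inch '[{"fingers":1,"delta_pos":[0,-3.8,-4.5],"twist":[6.3,0,0]},{"fingers":1,"delta_pos":[0,-4.2,-4.1],"twist":[6.3,0,0]},{"fingers":1,"delta_pos":[0,-4.7,-3.6],"twist":[6.3,0,0]},{"fingers":1,"delta_pos":[0,-5,-3.1],"twist":[6.3,0,0]},{"fingers":1,"delta_pos":[0,-5.3,-2.5],"twist":[6.3,0,0]}]'; python3 -c "
from t import *
go((.451,-.079,.15),-5.4)"
```

```text
time: 0.78
tool_pos: [0.3113, 0.3101, 0.231]
tool_rot: [0.667, -0.234, 0.667, 0.234]
contact_force: [0.7, 0.4, 0.1]
gripper_width: 1.002
t 0.78 pos [0.3113 0.3101 0.231 ] jawyaw 38.6 q6 -0.06 F [0.7 0.4 0.1] g 1.002
twist(tool,deg) [44.  0.  0.] | shift now-frame cm [  8.11 -39.12 -13.38] | shift in final frame cm [  8.1  -37.42  17.57]
```

```bash
python3 -m inch '[{"fingers":0.6,"delta_pos":[0.5,-5.6,-1.9],"twist":[6.3,0,0]},{"fingers":0.6,"delta_pos":[0.5,-5.8,-1.3],"twist":[6.3,0,0]},{"fingers":0.6,"delta_pos":[0.5,-5.9,-0.6],"twist":[6.3,0,0]},{"fingers":0.6,"delta_pos":[0.5,-5.9,0],"twist":[6.3,0,0]},{"fingers":0.6,"delta_pos":[0.5,-5.9,0.7],"twist":[6.3,0,0]}]'; python3 -c "
from t import *
go((.451,-.079,.15),-5.4)"
```

```text
time: 1.4
tool_pos: [0.4133, 0.0318, 0.2062]
tool_rot: [0.706, -0.044, 0.705, 0.044]
contact_force: [0.8, -0.5, 0.2]
gripper_width: 0.802
t 1.4 pos [0.4133 0.0318 0.2062] jawyaw 7.1 q6 -0.23 F [ 0.8 -0.5  0.2] g 0.802
twist(tool,deg) [12.5  0.1 -0. ] | shift now-frame cm [  5.62 -11.46   2.37] | shift in final frame cm [  5.62 -10.67   4.8 ]
```

```bash
python3 -m inch '[{"fingers":0.6,"delta_pos":[0,-5.7,1.2],"twist":[6.3,0,0]},{"fingers":0.6,"delta_pos":[0,-5.5,1.8],"twist":[6.2,0,0]},{"fingers":0.6,"delta_pos":[0,0,0],"twist":[0,0,0]}]'; python3 -c "
from t import *
go((.451,-.079,.15),-5.4)
from plant import viewer
f=viewer.grab_frame('wrist'); cv2.imwrite('pics/w1.png',f['pixels']); np.savez('w1.npz',**f)
print(proj(f,(.451,-.079,.058)))"
```

```text
time: 1.78
tool_pos: [0.4515, -0.0792, 0.206]
tool_rot: [0.706, 0.034, 0.707, -0.034]
contact_force: [0.2, 0.2, -0.3]
gripper_width: 0.8
t 1.77 pos [ 0.4515 -0.0792  0.206 ] jawyaw -5.5 q6 -0.24 F [ 0.2  0.2 -0.3] g 0.8
twist(tool,deg) [-0.1 -0.1  0. ] | shift now-frame cm [ 5.6   0.01 -0.04] | shift in final frame cm [ 5.6   0.01 -0.05]
[318.9328425  188.31832126]
```

View pics/w1.png

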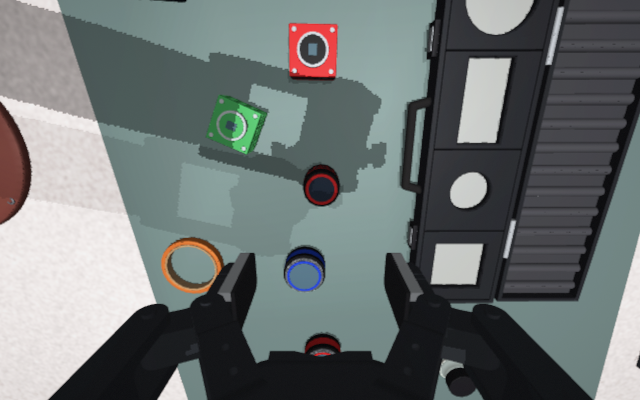

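The wrist view shows the red-banded eyepiece at (321,186), as predicted at (319,188). The blue lens is at (304,268) and the red camera at (313,50). The pose is right, so I'm checking the finger tips and then going down.

```bash
python3 - <<'E'
from m import *
f=load("w1.npz"); c=cloud(f)
m=(c[...,2]>.19)&(np.abs(c[...,0]-.4515)<.075)&(f["range_z"]>0)
p=c[m]; 
for sgn in (-1,1):
    q=p[(p[:,0]-.4515)*sgn>0]; i=np.argsort(q[:,2])[:60]; print(q[i].mean(0).round(4), q[:,2].min().round(4), np.percentile(q[:,2],1).round(4))
E
python3 -m inch '[{"fingers":0.6,"delta_pos":[4,0,0],"twist":[0,0,0]},{"fingers":0.6,"delta_pos":[4,0,0],"twist":[0,0,0]},{"fingers":0.6,"delta_pos":[4,0,0],"twist":[0,0,0]},{"fingers":0.6,"delta_pos":[3,0,0],"twist":[0,0,0]},{"fingers":0.6,"delta_pos":[2.6,0,0],"twist":[0,0,0]}]'
```

```text
[ 0.4181 -0.0762  0.2145] 0.2119 0.2201
[ 0.4865 -0.0832  0.2144] 0.2117 0.22
time: 2.45
tool_pos: [0.4503, -0.0743, 0.0289]
tool_rot: [0.706, 0.031, 0.707, -0.031]
contact_force: [0.8, 1.3, 0.2]
gripper_width: 0.796
```

```bash
python3 -m inch '[{"fingers":0.6,"delta_pos":[0,0,0],"twist":[0,0,0]}]';python3 -c "
from t import *
go((.451,-.079,.030),-5.4)"
```

```text
time: 2.58
tool_pos: [0.4488, -0.0741, 0.0281]
tool_rot: [0.705, 0.032, 0.708, -0.031]
contact_force: [-0.6, -0.4, 0.7]
gripper_width: 0.801
t 2.58 pos [ 0.4488 -0.0741  0.0281] jawyaw -5.1 q6 -0.24 F [-0.6 -0.4  0.7] g 0.801
twist(tool,deg) [ 0.3 -0.3 -0.1] | shift now-frame cm [-0.19 -0.47  0.26] | shift in final frame cm [-0.19 -0.47  0.26]
```

```bash
python3 -m inch '[{"fingers":0.6,"delta_pos":[-0.1,-0.5,0.3],"twist":[0.3,0,0]},{"fingers":0.6,"delta_pos":[0,0,0],"twist":[0,0,0]}]';python3 -c "
from t import *
go((.451,-.079,.030),-5.4)"
```

```text
time: 2.82
tool_pos: [0.4554, -0.0818, 0.0333]
tool_rot: [0.708, 0.034, 0.705, -0.034]
contact_force: [0.4, -0.5, -0.7]
gripper_width: 0.801
t 2.83 pos [ 0.4554 -0.0818  0.0333] jawyaw -5.5 q6 -0.24 F [ 0.4 -0.5 -0.7] g 0.801
twist(tool,deg) [-0.1  0.2  0.1] | shift now-frame cm [ 0.33  0.24 -0.46] | shift in final frame cm [ 0.33  0.24 -0.46]
```

```bash
for i in 1 2; do python3 -m inch '[{"fingers":0.6,"delta_pos":[0,0,0],"twist":[0,0,0]}]' | grep -E "pos"; done;python3 -c "
from t import *
go((.451,-.079,.030),-5.4)"
```

```text
tool_pos: [0.4546, -0.0816, 0.0325]
tool_pos: [0.454, -0.0814, 0.0318]
t 3.08 pos [ 0.454  -0.0814  0.0318] jawyaw -5.5 q6 -0.24 F [0.4 0.3 0.6] g 0.798
twist(tool,deg) [-0.1  0.   0. ] | shift now-frame cm [ 0.18  0.21 -0.32] | shift in final frame cm [ 0.18  0.21 -0.32]
```

```bash
python3 -m inch '[{"fingers":0.6,"delta_pos":[0.1,0.3,-0.3],"twist":[0,0,0]},{"fingers":0.6,"delta_pos":[0,0,0],"twist":[0,0,0]},{"fingers":0.6,"delta_pos":[0,0,0],"twist":[0,0,0]}]' | grep pos;python3 -c "
from t import *
go((.451,-.079,.030),-5.4)"
```

```text
tool_pos: [0.4509, -0.0779, 0.0302]
t 3.45 pos [ 0.4509 -0.0779  0.0302] jawyaw -5.5 q6 -0.24 F [-0.  -0.3 -0.8] g 0.807
twist(tool,deg) [-0.1 -0.  -0. ] | shift now-frame cm [ 0.02 -0.11  0.02] | shift in final frame cm [ 0.02 -0.11  0.02]
```

Centred to about 1 mm, so I'm closing.

```bash
python3 -m inch '[{"fingers":-1,"delta_pos":[0,0,0],"twist":[0,0,0]},{"fingers":-1,"delta_pos":[0,0,0],"twist":[0,0,0]},{"fingers":-1,"delta_pos":[0,0,0],"twist":[0,0,0]},{"fingers":-1,"delta_pos":[0,0,0],"twist":[0,0,0]},{"fingers":-1,"delta_pos":[0,0,0],"twist":[0,0,0]}]';python3 -c "
from t import *
go((.451,-.079,.030),-5.4)"
```

```text
time: 4.08
tool_pos: [0.4515, -0.0782, 0.0307]
tool_rot: [0.707, 0.034, 0.706, -0.034]
contact_force: [0.1, -0.4, 3.0]
gripper_width: 0.449
t 4.08 pos [ 0.4515 -0.0782  0.0307] jawyaw -5.5 q6 -0.24 F [ 0.1 -0.4  3. ] g 0.449
twist(tool,deg) [-0.1  0.1  0. ] | shift now-frame cm [ 0.07 -0.09 -0.04] | shift in final frame cm [ 0.07 -0.09 -0.04]
```

```bash
python3 -m inch '[{"fingers":-1,"delta_pos":[-2,0,0],"twist":[0,0,0]},{"fingers":-1,"delta_pos":[-4,0,0],"twist":[0,0,0]},{"fingers":-1,"delta_pos":[-3,0,0],"twist":[0,0,0]}]';python3 -c "
from t import *
go((.6229,-.1076,.12),-5.4)"
```

```text
time: 4.45
tool_pos: [0.4504, -0.0778, 0.1206]
tool_rot: [0.706, 0.034, 0.707, -0.034]
contact_force: [0.1, 0.6, -1.1]
gripper_width: 0.443
t 4.45 pos [ 0.4504 -0.0778  0.1206] jawyaw -5.5 q6 -0.24 F [ 0.1  0.6 -1.1] g 0.443
twist(tool,deg) [-0.1 -0.1 -0. ] | shift now-frame cm [ 0.04 -1.31 17.45] | shift in final frame cm [ 0.06 -1.34 17.45]
```

```bash
python3 -m inch '[{"fingers":-1,"delta_pos":[0,-0.3,4.4],"twist":[0,0,0]},{"fingers":-1,"delta_pos":[0,-0.3,4.4],"twist":[0,0,0]},{"fingers":-1,"delta_pos":[0,-0.3,4.4],"twist":[0,0,0]},{"fingers":-1,"delta_pos":[0,-0.4,4.2],"twist":[0,0,0]},{"fingers":-1,"delta_pos":[0,0,0],"twist":[0,0,0]}]';python3 -c "
from t import *
go((.6229,-.1076,.0492),-5.4)
from plant import viewer
f=viewer.grab_frame('wrist'); cv2.imwrite('pics/w2.png',f['pixels']); np.savez('w2.npz',**f)"
```

```text
time: 5.08
tool_pos: [0.6239, -0.1079, 0.1185]
tool_rot: [0.706, 0.034, 0.707, -0.034]
contact_force: [-0.9, 0.5, -1.8]
gripper_width: 0.443
t 5.08 pos [ 0.6239 -0.1079  0.1185] jawyaw -5.5 q6 -0.19 F [-0.9  0.5 -1.8] g 0.443
twist(tool,deg) [-0.1 -0.1 -0. ] | shift now-frame cm [ 6.93  0.02 -0.09] | shift in final frame cm [ 6.93  0.02 -0.11]
```

View pics/w2.png

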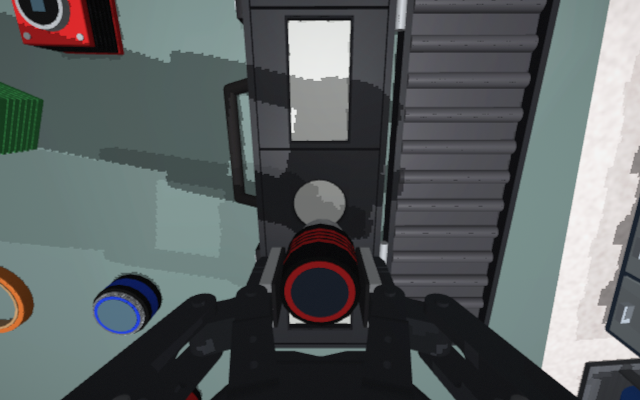

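The eyepiece is held upright at (320,290), in line with the round recess at (320,203). Lowering it now.

```bash
python3 -m inch '[{"fingers":-1,"delta_pos":[2,0,-0.1],"twist":[0,0,0]},{"fingers":-1,"delta_pos":[2,0,0],"twist":[0,0,0]},{"fingers":-1,"delta_pos":[1.4,0,0],"twist":[0,0,0]},{"fingers":-1,"delta_pos":[0,0,0],"twist":[0,0,0]},{"fingers":-1,"delta_pos":[0,0,0],"twist":[0,0,0]}]';python3 -c "
from t import *
go((.6229,-.1076,.0492),-5.4)"
```

```text
time: 5.75
tool_pos: [0.6223, -0.1076, 0.0668]
tool_rot: [0.707, 0.034, 0.706, -0.034]
contact_force: [-0.1, 0.1, -1.3]
gripper_width: 0.442
t 5.75 pos [ 0.6223 -0.1076  0.0668] jawyaw -5.5 q6 -0.19 F [-0.1  0.1 -1.3] g 0.442
twist(tool,deg) [-0.1  0.   0. ] | shift now-frame cm [1.76 0.01 0.06] | shift in final frame cm [1.76 0.01 0.06]
```

```bash
python3 -m inch '[{"fingers":-1,"delta_pos":[0.5,0,0],"twist":[0,0,0]},{"fingers":-1,"delta_pos":[0.5,0,0],"twist":[0,0,0]},{"fingers":-1,"delta_pos":[0.4,0,0],"twist":[0,0,0]},{"fingers":-1,"delta_pos":[0.2,0,0],"twist":[0,0,0]},{"fingers":-1,"delta_pos":[0,0,0],"twist":[0,0,0]}]';python3 -c "
from t import *
go((.6229,-.1076,.0492),-5.4)"
```

```text
time: 6.38
tool_pos: [0.6218, -0.1075, 0.05]
tool_rot: [0.706, 0.034, 0.706, -0.034]
contact_force: [0.9, -1.3, -0.4]
gripper_width: 0.445
t 6.38 pos [ 0.6218 -0.1075  0.05  ] jawyaw -5.5 q6 -0.19 F [ 0.9 -1.3 -0.4] g 0.445
twist(tool,deg) [-0.1 -0.  -0. ] | shift now-frame cm [ 0.08 -0.    0.11] | shift in final frame cm [ 0.08 -0.    0.11]
```

```bash
python3 -m inch '[{"fingers":-1,"delta_pos":[0.1,0,0],"twist":[0,0,0]},{"fingers":-1,"delta_pos":[0,0,0],"twist":[0,0,0]}]' | grep -E "force|pos";  python3 -m inch '[{"fingers":-1,"delta_pos":[0.1,0,0],"twist":[0,0,0]},{"fingers":-1,"delta_pos":[0,0,0],"twist":[0,0,0]}]'| grep -E "force|pos"
```

```text
tool_pos: [0.6221, -0.1075, 0.0494]
contact_force: [0.7, 1.6, -1.0]
tool_pos: [0.6222, -0.1075, 0.0488]
contact_force: [-0.8, 0.7, 2.2]
```

```bash
python3 -m inch '[{"fingers":-1,"delta_pos":[0.05,0,0],"twist":[0,0,0]},{"fingers":-1,"delta_pos":[0,0,0],"twist":[0,0,0]}]' | grep -E "force|pos"
```

```text
tool_pos: [0.6223, -0.1076, 0.0488]
contact_force: [-1.7, 1.5, 5.1]
```

Contact confirmed at 5 N upward, with z no longer dropping. I'm opening moderately, since there's room along x, and then retreating.

```bash
python3 -m inch '[{"fingers":0.1,"delta_pos":[0,0,0],"twist":[0,0,0]},{"fingers":0.3,"delta_pos":[0,0,0],"twist":[0,0,0]},{"fingers":0.4,"delta_pos":[0,0,0],"twist":[0,0,0]}]' | grep -E "force|pos|wid"; python3 -m inch '[{"fingers":0.4,"delta_pos":[-2,0,0],"twist":[0,0,0]},{"fingers":0.6,"delta_pos":[-5,0,0],"twist":[0,0,0]},{"fingers":0.6,"delta_pos":[-5,0,0],"twist":[0,0,0]}]';python3 -c "
from t import *
from plant import viewer
for n in ('wrist','side'):
    f=viewer.grab_frame(n); cv2.imwrite(f'pics/{n}3.png',f['pixels']); np.savez(n+'3.npz',**f)
go((.4285,-.3418,.16),-5.4)"
```

```text
tool_pos: [0.6219, -0.1074, 0.0475]
contact_force: [-0.2, 0.6, 0.5]
gripper_width: 0.7
time: 7.88
tool_pos: [0.622, -0.1075, 0.1703]
tool_rot: [0.707, 0.034, 0.706, -0.034]
contact_force: [1.6, -0.8, -0.1]
gripper_width: 0.799
t 7.97 pos [ 0.6266 -0.1088  0.178 ] jawyaw -5.5 q6 -0.19 F [0.3 0.3 1.1] g 0.797
twist(tool,deg) [-0.1  0.9  0.2] | shift now-frame cm [  1.61 -25.09 -17.51] | shift in final frame cm [  1.8  -25.06 -17.52]
```

View pics/wrist3.png

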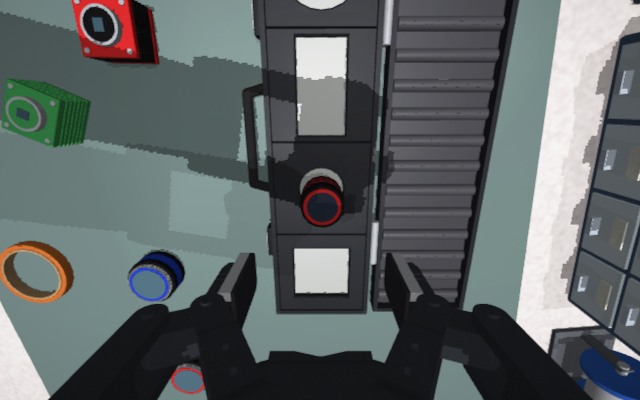

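The eyepiece stands upright in the round recess, seen at (322,200). Next is the red lens.

```bash
python3 -m inch '[{"fingers":0.8,"delta_pos":[0,-4.2,-2.9],"twist":[0,0,0]},{"fingers":0.8,"delta_pos":[0,-4.2,-2.9],"twist":[0,0,0]},{"fingers":0.8,"delta_pos":[0,-4.2,-2.9],"twist":[0,0,0]},{"fingers":0.8,"delta_pos":[0,-4.2,-2.9],"twist":[0,0,0]},{"fingers":0.8,"delta_pos":[0,-4.2,-2.9],"twist":[0,0,0]}]' | grep pos;python3 -m inch '[{"fingers":0.8,"delta_pos":[0,-4.1,-2.9],"twist":[0,0,0]},{"fingers":0.8,"delta_pos":[0,0,0],"twist":[0,0,0]},{"fingers":0.8,"delta_pos":[0,0,0],"twist":[0,0,0]}]'; python3 -c "
from t import *
go((.4285,-.3418,.1),-5.4)
from plant import viewer
f=viewer.grab_frame('wrist'); cv2.imwrite('pics/w4.png',f['pixels']); np.savez('w4.npz',**f)
print(proj(f,(.4285,-.3418,.026)))"
```

```text
tool_pos: [0.4565, -0.3038, 0.1688]
time: 8.98
tool_pos: [0.425, -0.3405, 0.1683]
tool_rot: [0.707, 0.034, 0.706, -0.034]
contact_force: [-0.4, -0.2, 0.4]
gripper_width: 0.901
t 8.97 pos [ 0.425  -0.3405  0.1683] jawyaw -5.5 q6 -0.72 F [-0.4 -0.2  0.4] g 0.901
twist(tool,deg) [-0.1  0.   0. ] | shift now-frame cm [ 6.83 -0.09  0.36] | shift in final frame cm [ 6.83 -0.09  0.36]
[322.69851508 190.76676325]
```

View pics/w4.png

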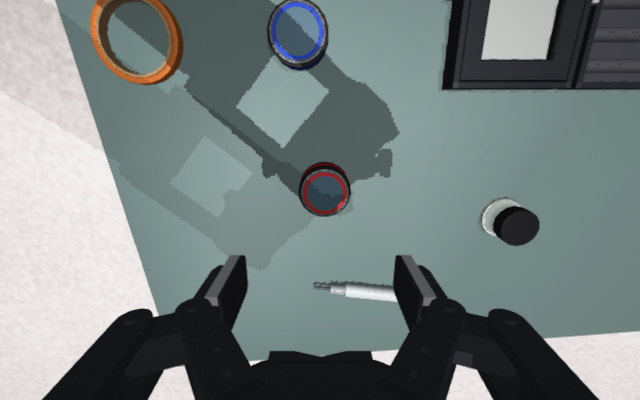

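View pics/side3.png

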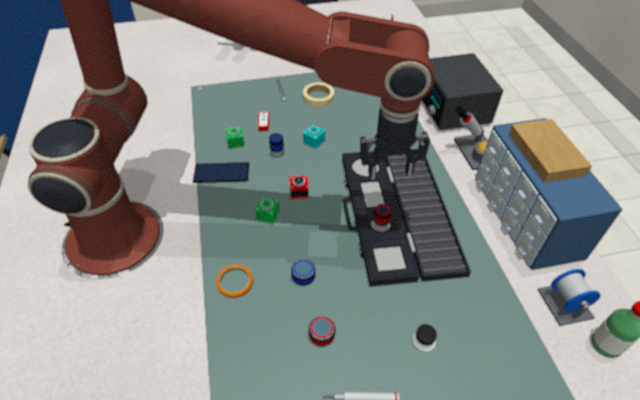

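The red-ringed lens is at (325,190), within 2 px of the prediction. The blue one is well away at (298,33). Descending.

```bash
python3 -m inch '[{"fingers":0.9,"delta_pos":[4,0,0.3],"twist":[0,0,0]},{"fingers":0.9,"delta_pos":[4,-0.1,0],"twist":[0,0,0]},{"fingers":0.9,"delta_pos":[3,0,0],"twist":[0,0,0]},{"fingers":0.9,"delta_pos":[2,0,0],"twist":[0,0,0]},{"fingers":0.9,"delta_pos":[0,0,0],"twist":[0,0,0]}]' | grep -E "pos|force";python3 -m inch '[{"fingers":0.9,"delta_pos":[0,0,0],"twist":[0,0,0]},{"fingers":0.9,"delta_pos":[0,0,0],"twist":[0,0,0]}]' | grep -E "pos|force"; python3 -c "
from t import *
go((.4290,-.3418,.008),-5.4)"
```

```text
tool_pos: [0.4274, -0.3405, 0.0363]
contact_force: [0.1, 0.0, -0.6]
tool_pos: [0.4287, -0.3429, 0.0396]
contact_force: [-0.2, -0.1, -0.5]
t 9.9 pos [ 0.4287 -0.3429  0.0396] jawyaw -5.5 q6 -0.71 F [-0.2 -0.1 -0.5] g 0.948
twist(tool,deg) [-0.1  0.1  0.1] | shift now-frame cm [3.16 0.11 0.02] | shift in final frame cm [3.16 0.11 0.02]
```

```bash
python3 -m inch '[{"fingers":0.9,"delta_pos":[1.2,0,0],"twist":[0,0,0]},{"fingers":0.9,"delta_pos":[1.0,0,0],"twist":[0,0,0]},{"fingers":0.9,"delta_pos":[0.7,0,0],"twist":[0,0,0]},{"fingers":0.9,"delta_pos":[0,0,0],"twist":[0,0,0]},{"fingers":0.9,"delta_pos":[0,0,0],"twist":[0,0,0]}]' | grep -E "pos|force"; python3 -c "
from t import *
go((.4290,-.3418,.008),-5.4)"
```

```text
tool_pos: [0.4277, -0.3421, 0.0088]
contact_force: [0.1, -0.2, -1.0]
t 10.53 pos [ 0.4277 -0.3421  0.0088] jawyaw -5.5 q6 -0.71 F [ 0.1 -0.2 -1. ] g 0.954
twist(tool,deg) [-0.1  0.   0. ] | shift now-frame cm [0.08 0.04 0.13] | shift in final frame cm [0.08 0.04 0.13]
```

```bash
python3 -m inch '[{"fingers":0.3,"delta_pos":[0,0,0.1],"twist":[0,0,0]},{"fingers":-1,"delta_pos":[0,0,0],"twist":[0,0,0]},{"fingers":-1,"delta_pos":[0,0,0],"twist":[0,0,0]},{"fingers":-1,"delta_pos":[0,0,0],"twist":[0,0,0]},{"fingers":-1,"delta_pos":[0,0,0],"twist":[0,0,0]}]'; python3 -c "
from t import *
go((.4290,-.3418,.008),-5.4)"
```

```text
time: 11.15
tool_pos: [0.4294, -0.3427, 0.0098]
tool_rot: [0.707, 0.033, 0.706, -0.034]
contact_force: [1.5, 0.3, 6.2]
gripper_width: 0.606
t 11.15 pos [ 0.4294 -0.3427  0.0098] jawyaw -5.5 q6 -0.71 F [1.5 0.3 6.2] g 0.606
twist(tool,deg) [-0.1  0.1  0.1] | shift now-frame cm [ 0.18  0.09 -0.05] | shift in final frame cm [ 0.18  0.09 -0.05]
```

```bash
python3 -m inch '[{"fingers":-1,"delta_pos":[-2,0,0],"twist":[0,0,0]},{"fingers":-1,"delta_pos":[-4,0,0],"twist":[0,0,0]},{"fingers":-1,"delta_pos":[-4,0,0],"twist":[0,0,0]},{"fingers":-1,"delta_pos":[-4,0,0],"twist":[0,0,0]},{"fingers":-1,"delta_pos":[0,0,0],"twist":[0,0,0]}]';python3 -c "
from t import *
go((.6413,.0875,.15),-5.4)"
```

```text
time: 11.78
tool_pos: [0.4302, -0.3437, 0.1534]
tool_rot: [0.708, 0.032, 0.704, -0.036]
contact_force: [0.5, 0.9, -1.3]
gripper_width: 0.608
t 11.78 pos [ 0.4302 -0.3437  0.1534] jawyaw -5.5 q6 -0.71 F [ 0.5  0.9 -1.3] g 0.608
twist(tool,deg) [-0.1  0.3  0.3] | shift now-frame cm [ 0.2  44.94 16.89] | shift in final frame cm [ 0.34 44.91 16.96]
```

```bash
python3 -m inch '[{"fingers":-1,"delta_pos":[0,5,1.9],"twist":[0,0,0]},{"fingers":-1,"delta_pos":[0,5,1.9],"twist":[0,0,0]},{"fingers":-1,"delta_pos":[0,5,1.9],"twist":[0,0,0]},{"fingers":-1,"delta_pos":[0,5,1.9],"twist":[0,0,0]},{"fingers":-1,"delta_pos":[0,5,1.9],"twist":[0,0,0]}]' | grep pos;python3 -m inch '[{"fingers":-1,"delta_pos":[0,5,1.9],"twist":[0,0,0]},{"fingers":-1,"delta_pos":[0,5,1.9],"twist":[0,0,0]},{"fingers":-1,"delta_pos":[0,5,1.9],"twist":[0,0,0]},{"fingers":-1,"delta_pos":[0,4.9,1.8],"twist":[0,0,0]},{"fingers":-1,"delta_pos":[0,0,0],"twist":[0,0,0]}]' | grep pos;python3 -m inch '[{"fingers":-1,"delta_pos":[0,0,0],"twist":[0,0,0]}]';python3 -c "
from t import *
go((.6413,.0875,.0278),-5.4)
from plant import viewer
f=viewer.grab_frame('wrist'); cv2.imwrite('pics/w5.png',f['pixels']); np.savez('w5.npz',**f)"
```

```text
tool_pos: [0.5462, -0.1002, 0.1466]
tool_pos: [0.6401, 0.0917, 0.1462]
time: 13.15
tool_pos: [0.6395, 0.0884, 0.1467]
tool_rot: [0.705, 0.033, 0.708, -0.034]
contact_force: [-0.6, -0.4, -1.7]
gripper_width: 0.602
t 13.15 pos [0.6395 0.0884 0.1467] jawyaw -5.5 q6 0.12 F [-0.6 -0.4 -1.7] g 0.602
twist(tool,deg) [-0.1 -0.2  0.1] | shift now-frame cm [11.89 -0.07  0.23] | shift in final frame cm [11.89 -0.08  0.19]
```

View pics/w5.png

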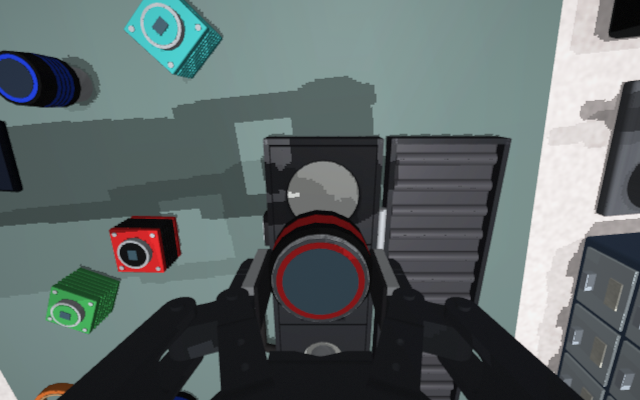

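The lens is held level at (320,280), with the large recess at (322,193) directly below in line. Descending.

```bash
python3 -m inch '[{"fingers":-1,"delta_pos":[3,0,0.2],"twist":[0,0,0]},{"fingers":-1,"delta_pos":[3,0,0],"twist":[0,0,0]},{"fingers":-1,"delta_pos":[2.5,0,0],"twist":[0,0,0]},{"fingers":-1,"delta_pos":[1,0,0],"twist":[0,0,0]},{"fingers":-1,"delta_pos":[0,0,0],"twist":[0,0,0]}]' | grep -E "pos|force";python3 -m inch '[{"fingers":-1,"delta_pos":[0,0,0],"twist":[0,0,0]}]' | grep pos; python3 -c "
from t import *
go((.6413,.0875,.0278),-5.4)"
```

```text
tool_pos: [0.6421, 0.0876, 0.0531]
contact_force: [-0.0, -0.2, -1.9]
tool_pos: [0.6438, 0.0881, 0.0554]
t 13.95 pos [0.6438 0.0881 0.0554] jawyaw -5.5 q6 0.12 F [ 0.7 -0.3 -1.7] g 0.604
twist(tool,deg) [-0.1  0.1 -0. ] | shift now-frame cm [ 2.76 -0.08 -0.25] | shift in final frame cm [ 2.76 -0.08 -0.25]
```

```bash
python3 -m inch '[{"fingers":-1,"delta_pos":[0.8,0,-0.1],"twist":[0,0,0]},{"fingers":-1,"delta_pos":[0.7,0,0],"twist":[0,0,0]},{"fingers":-1,"delta_pos":[0.6,0,0],"twist":[0,0,0]},{"fingers":-1,"delta_pos":[0.3,0,0],"twist":[0,0,0]},{"fingers":-1,"delta_pos":[0,0,0],"twist":[0,0,0]}]' | grep -E "pos|force";python3 -m inch '[{"fingers":-1,"delta_pos":[0,0,0],"twist":[0,0,0]}]' | grep -E "pos|force"; python3 -c "
from t import *
go((.6413,.0875,.0278),-5.4)"
```

```text
tool_pos: [0.6416, 0.0885, 0.0293]
contact_force: [-0.6, -0.5, -2.2]
tool_pos: [0.6421, 0.0885, 0.03]
contact_force: [-0.4, 0.1, -1.8]
t 14.7 pos [0.6421 0.0885 0.03  ] jawyaw -5.5 q6 0.12 F [-0.4  0.1 -1.8] g 0.604
twist(tool,deg) [-0.1  0.  -0. ] | shift now-frame cm [ 0.22 -0.11 -0.07] | shift in final frame cm [ 0.22 -0.11 -0.07]
```

```bash
python3 -m inch '[{"fingers":-1,"delta_pos":[0.2,0,0],"twist":[0,0,0]},{"fingers":-1,"delta_pos":[0,0,0],"twist":[0,0,0]}]' | grep -E "force|pos";  python3 -m inch '[{"fingers":-1,"delta_pos":[0.1,0,0],"twist":[0,0,0]},{"fingers":-1,"delta_pos":[0,0,0],"twist":[0,0,0]}]'| grep -E "force|pos"
```

```text
tool_pos: [0.642, 0.0885, 0.0279]
contact_force: [-0.7, -0.4, -2.1]
tool_pos: [0.642, 0.0885, 0.0279]
contact_force: [-4.1, -1.1, 5.3]
```

```bash
python3 -m inch '[{"fingers":0.35,"delta_pos":[0,0,0],"twist":[0,0,0]},{"fingers":0.5,"delta_pos":[0,0,0],"twist":[0,0,0]},{"fingers":0.6,"delta_pos":[0,0,0],"twist":[0,0,0]}]' | grep -E "force|pos|wid"; python3 -m inch '[{"fingers":0.6,"delta_pos":[-2,0,0],"twist":[0,0,0]},{"fingers":0.6,"delta_pos":[-5,0,0],"twist":[0,0,0]},{"fingers":0.6,"delta_pos":[-5,0,0],"twist":[0,0,0]}]' | grep pos;python3 -c "
from t import *
from plant import viewer
for n in ('wrist',):
    f=viewer.grab_frame(n); cv2.imwrite(f'pics/{n}6.png',f['pixels']); np.savez(n+'6.npz',**f)
go((.4556,.0537,.16),-6.8)"
```

```text
tool_pos: [0.6419, 0.0885, 0.0266]
contact_force: [-0.2, -0.5, -0.4]
gripper_width: 0.797
tool_pos: [0.6419, 0.0885, 0.1493]
t 16.0 pos [0.6465 0.0887 0.1589] jawyaw -5.5 q6 0.12 F [3.7 0.  5.4] g 0.804
twist(tool,deg) [ 1.3  0.8 -0.1] | shift now-frame cm [ -0.38  -5.31 -18.66] | shift in final frame cm [ -0.11  -5.74 -18.54]
```

View pics/wrist6.png

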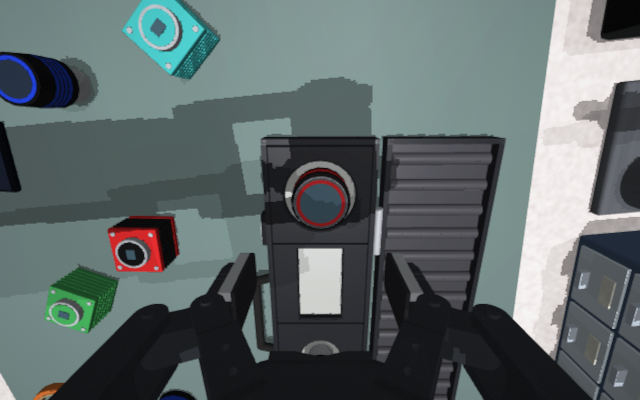

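The lens sits in the large recess at (321,198). Next is the red camera, the only red-topped one; the green and turquoise ones stay put.

```bash
python3 -m inch '[{"fingers":0.8,"delta_pos":[0,-1.4,-4.6],"twist":[1.3,0,0]},{"fingers":0.8,"delta_pos":[0,-1.4,-4.6],"twist":[0,0,0]},{"fingers":0.8,"delta_pos":[0,-1.4,-4.6],"twist":[0,0,0]},{"fingers":0.8,"delta_pos":[0,-1.4,-4.6],"twist":[0,0,0]},{"fingers":0.8,"delta_pos":[0,0,0],"twist":[0,0,0]}]' | grep pos;python3 -m inch '[{"fingers":0.8,"delta_pos":[0,0,0],"twist":[0,0,0]},{"fingers":0.8,"delta_pos":[0,0,0],"twist":[0,0,0]}]' | grep pos; python3 -c "
from t import *
go((.4556,.0537,.1),-6.8)
from plant import viewer
f=viewer.grab_frame('wrist'); cv2.imwrite('pics/w7.png',f['pixels']); np.savez('w7.npz',**f)
print(proj(f,(.4556,.0537,.044)))
hsv=cv2.cvtColor(f['pixels'],cv2.COLOR_BGR2HSV); m=(((hsv[...,0]<8)|(hsv[...,0]>172))&(hsv[...,1]>110)&(hsv[...,2]>120)).astype(np.uint8)
N,l,st,ce=cv2.connectedComponentsWithStats(m)
for i in range(1,N):
    if st[i,4]>300:
        q=np.argwhere(l==i)[:,::-1]; h=cv2.convexHull(q.astype(np.float32))[:,0]
        w=np.array([onplane(f,u,v,.038)[:2]*1000 for u,v in h],np.float32); print(st[i],cv2.minAreaRect(w))
"
```

```text
tool_pos: [0.4502, 0.0535, 0.1468]
tool_pos: [0.4541, 0.0536, 0.1479]
t 16.88 pos [0.4541 0.0536 0.1479] jawyaw -6.8 q6 0.07 F [ 1.1 -0.1  0.4] g 0.902
twist(tool,deg) [ 0.   0.1 -0. ] | shift now-frame cm [4.79 0.03 0.14] | shift in final frame cm [4.79 0.03 0.15]
[320.58104469 201.29012885]
[517 111  54  54 624] ((651.0523681640625, 85.38392639160156), (44.259517669677734, 45.060150146484375), 5.160648822784424)
[ 298  175   51   48 1368] ((458.021728515625, 53.544090270996094), (44.847190856933594, 45.054466247558594), 83.1030502319336)
[  0 290  23  57 932] ((116.78215026855469, -38.6925163269043), (81.10128021240234, 21.52901268005371), 64.13745880126953)
```

View pics/w7.png

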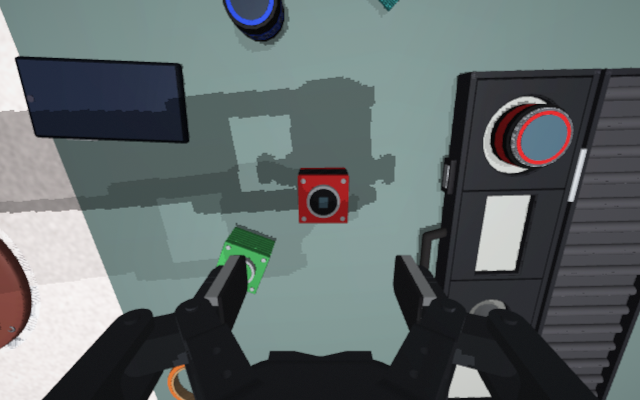

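The red camera is at (323,196), yaw −6.9°, with its centre confirmed by the wrist view. The green one is clear of the fingers' path. Descending.

```bash
python3 -m inch '[{"fingers":0.8,"delta_pos":[3.5,0,0.3],"twist":[0,0,0]},{"fingers":0.8,"delta_pos":[3.5,0,0],"twist":[0,0,0]},{"fingers":0.8,"delta_pos":[3,0,0],"twist":[0,0,0]},{"fingers":0.8,"delta_pos":[1.5,0,0],"twist":[0,0,0]},{"fingers":0.8,"delta_pos":[0.5,0,0],"twist":[0,0,0]}]' | grep -E "pos|force";python3 -m inch '[{"fingers":0.8,"delta_pos":[0,0,0],"twist":[0,0,0]},{"fingers":0.8,"delta_pos":[0,0,0],"twist":[0,0,0]}]' | grep -E "pos|force"; python3 -c "
from t import *
go((.457,.0536,.013),-6.9)"
```

```text
tool_pos: [0.4558, 0.0533, 0.0262]
contact_force: [-0.0, -0.7, 0.7]
tool_pos: [0.4568, 0.0532, 0.0281]
contact_force: [-0.2, -0.2, 0.2]
t 17.8 pos [0.4568 0.0532 0.0281] jawyaw -6.8 q6 0.07 F [-0.2 -0.2  0.2] g 0.899
twist(tool,deg) [ 0.1  0.1 -0. ] | shift now-frame cm [1.51 0.04 0.01] | shift in final frame cm [1.51 0.04 0.01]
```

```bash
python3 -m inch '[{"fingers":0.8,"delta_pos":[0.8,0,0],"twist":[0,0,0]},{"fingers":0.8,"delta_pos":[0.7,0,0],"twist":[0,0,0]},{"fingers":0.8,"delta_pos":[0,0,0],"twist":[0,0,0]},{"fingers":0.8,"delta_pos":[0,0,0],"twist":[0,0,0]}]' | grep -E "pos|force"; python3 -m inch '[{"fingers":0.2,"delta_pos":[0,0,0],"twist":[0,0,0]},{"fingers":-1,"delta_pos":[0,0,0],"twist":[0,0,0]},{"fingers":-1,"delta_pos":[0,0,0],"twist":[0,0,0]},{"fingers":-1,"delta_pos":[0,0,0],"twist":[0,0,0]},{"fingers":-1,"delta_pos":[0,0,0],"twist":[0,0,0]}]'; python3 -c "
from t import *
go((.457,.0536,.013),-6.9)"
```

```text
tool_pos: [0.4556, 0.0532, 0.0117]
contact_force: [-0.5, -0.3, -0.1]
time: 18.92
tool_pos: [0.4563, 0.0532, 0.0124]
tool_rot: [0.706, 0.042, 0.705, -0.042]
contact_force: [0.6, -0.3, 4.2]
gripper_width: 0.534
t 18.93 pos [0.4563 0.0532 0.0124] jawyaw -6.8 q6 0.07 F [ 0.6 -0.3  4.2] g 0.534
twist(tool,deg) [ 0.1  0.1 -0. ] | shift now-frame cm [-0.06  0.05  0.06] | shift in final frame cm [-0.06  0.05  0.06]
```

```bash
python3 -m inch '[{"fingers":-1,"delta_pos":[-2,0,0],"twist":[0,0,0]},{"fingers":-1,"delta_pos":[-4,0,0],"twist":[0,0,0]},{"fingers":-1,"delta_pos":[-4,0,0],"twist":[0,0,0]},{"fingers":-1,"delta_pos":[-3,0,0],"twist":[-1.4,0,0]},{"fingers":-1,"delta_pos":[0,0,0],"twist":[0,0,0]}]';python3 -c "
from t import *
go((.6137,-.2052,.14),-5.4)"
```

```text
time: 19.55
tool_pos: [0.457, 0.0532, 0.1436]
tool_rot: [0.708, 0.033, 0.705, -0.033]
contact_force: [-0.2, 0.1, -1.0]
gripper_width: 0.528
t 19.55 pos [0.457  0.0532 0.1436] jawyaw -5.4 q6 0.05 F [-0.2  0.1 -1. ] g 0.528
twist(tool,deg) [-0.   0.2 -0. ] | shift now-frame cm [  0.44 -24.25  18.04] | shift in final frame cm [  0.36 -24.25  18.03]
```

```bash
python3 -m inch '[{"fingers":-1,"delta_pos":[0,-4,3],"twist":[0,0,0]},{"fingers":-1,"delta_pos":[0,-4,3],"twist":[0,0,0]},{"fingers":-1,"delta_pos":[0,-4,3],"twist":[0,0,0]},{"fingers":-1,"delta_pos":[0,-4,3],"twist":[0,0,0]},{"fingers":-1,"delta_pos":[0,-4,3],"twist":[0,0,0]}]' | grep pos;python3 -m inch '[{"fingers":-1,"delta_pos":[0,-4.2,3],"twist":[0,0,0]},{"fingers":-1,"delta_pos":[0,0,0],"twist":[0,0,0]},{"fingers":-1,"delta_pos":[0,0,0],"twist":[0,0,0]},{"fingers":-1,"delta_pos":[0,0,0],"twist":[0,0,0]}]';python3 -c "
from t import *
go((.6137,-.2052,.0304),-5.4)
from plant import viewer
f=viewer.grab_frame('wrist'); cv2.imwrite('pics/w8.png',f['pixels']); np.savez('w8.npz',**f)"
```

```text
tool_pos: [0.5852, -0.1608, 0.1381]
time: 20.68
tool_pos: [0.6111, -0.2032, 0.1405]
tool_rot: [0.706, 0.033, 0.707, -0.033]
contact_force: [-1.5, 0.5, -1.1]
gripper_width: 0.528
t 20.68 pos [ 0.6111 -0.2032  0.1405] jawyaw -5.3 q6 -0.34 F [-1.5  0.5 -1.1] g 0.528
twist(tool,deg) [ 0.1 -0.1 -0.1] | shift now-frame cm [11.01 -0.18  0.3 ] | shift in final frame cm [11.01 -0.17  0.27]
```

View pics/w8.png

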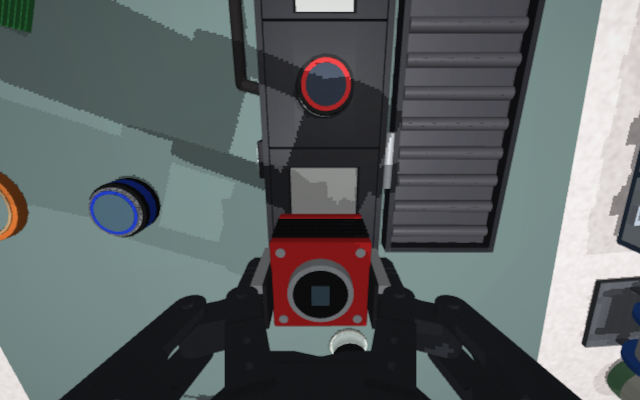

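The camera is held square at (320,270). The square recess at (324,190) sits slightly toward +x, which matches the 2–3 mm correction I worked out. Lowering.

```bash
python3 -m inch '[{"fingers":-1,"delta_pos":[3,-0.2,0.3],"twist":[0,0,0]},{"fingers":-1,"delta_pos":[3,0,0],"twist":[0,0,0]},{"fingers":-1,"delta_pos":[2,0,0],"twist":[0,0,0]},{"fingers":-1,"delta_pos":[0.5,0,0],"twist":[0,0,0]},{"fingers":-1,"delta_pos":[0,0,0],"twist":[0,0,0]}]' | grep -E "pos|force";python3 -m inch '[{"fingers":-1,"delta_pos":[0,0,0],"twist":[0,0,0]}]' | grep pos; python3 -c "
from t import *
go((.6137,-.2052,.0304),-5.4)"
```

```text
tool_pos: [0.6152, -0.2068, 0.0573]
contact_force: [-0.0, 0.1, -1.0]
tool_pos: [0.6159, -0.2073, 0.0585]
t 21.48 pos [ 0.6159 -0.2073  0.0585] jawyaw -5.4 q6 -0.34 F [ 1.1 -0.6 -1. ] g 0.526
twist(tool,deg) [0.  0.1 0.1] | shift now-frame cm [ 2.81  0.19 -0.25] | shift in final frame cm [ 2.81  0.19 -0.24]
```

```bash
python3 -m inch '[{"fingers":-1,"delta_pos":[0.8,0.1,-0.1],"twist":[0,0,0]},{"fingers":-1,"delta_pos":[0.7,0,0],"twist":[0,0,0]},{"fingers":-1,"delta_pos":[0.6,0,0],"twist":[0,0,0]},{"fingers":-1,"delta_pos":[0.4,0,0],"twist":[0,0,0]},{"fingers":-1,"delta_pos":[0,0,0],"twist":[0,0,0]}]' | grep -E "pos|force";python3 -m inch '[{"fingers":-1,"delta_pos":[0,0,0],"twist":[0,0,0]}]' | grep -E "pos|force"; python3 -c "
from t import *
go((.6137,-.2052,.0304),-5.4)"
```

```text
tool_pos: [0.6137, -0.2057, 0.0311]
contact_force: [0.1, -0.5, -0.9]
tool_pos: [0.6142, -0.2059, 0.032]
contact_force: [0.2, 0.3, -1.2]
t 22.23 pos [ 0.6142 -0.2059  0.032 ] jawyaw -5.4 q6 -0.34 F [ 0.2  0.3 -1.2] g 0.528
twist(tool,deg) [0. 0. 0.] | shift now-frame cm [ 0.16  0.06 -0.06] | shift in final frame cm [ 0.16  0.06 -0.06]
```

```bash
python3 -m inch '[{"fingers":-1,"delta_pos":[0.2,0,0],"twist":[0,0,0]},{"fingers":-1,"delta_pos":[0,0,0],"twist":[0,0,0]}]' | grep -E "force|pos";  python3 -m inch '[{"fingers":-1,"delta_pos":[0.1,0,0],"twist":[0,0,0]},{"fingers":-1,"delta_pos":[0,0,0],"twist":[0,0,0]}]'| grep -E "force|pos"
```

```text
tool_pos: [0.6145, -0.2061, 0.0304]
contact_force: [0.2, -0.1, -0.3]
tool_pos: [0.6146, -0.2061, 0.0304]
contact_force: [-1.9, 0.5, 6.0]
```

Contact. Releasing.

```bash
python3 -m inch '[{"fingers":0.2,"delta_pos":[0,0,0],"twist":[0,0,0]},{"fingers":0.4,"delta_pos":[0,0,0],"twist":[0,0,0]},{"fingers":0.5,"delta_pos":[0,0,0],"twist":[0,0,0]}]' | grep -E "force|pos|wid"; python3 -m inch '[{"fingers":0.5,"delta_pos":[-2,0,0],"twist":[0,0,0]},{"fingers":0.5,"delta_pos":[-5,0,0],"twist":[0,0,0]},{"fingers":0.5,"delta_pos":[-5,0,0],"twist":[0,0,0]},{"fingers":0.5,"delta_pos":[-2,0,0],"twist":[0,0,0]}]' | grep pos;python3 -c "
from t import *
from plant import viewer
for n in ('wrist',):
    f=viewer.grab_frame(n); cv2.imwrite(f'pics/{n}9.png',f['pixels']); np.savez(n+'9.npz',**f)
go((.404,.343,.16),-10)"
```

```text
tool_pos: [0.6138, -0.2057, 0.0285]
contact_force: [-0.7, 0.6, 0.4]
gripper_width: 0.752
tool_pos: [0.6162, -0.2067, 0.1749]
t 23.65 pos [ 0.6167 -0.207   0.1762] jawyaw -5.4 q6 -0.34 F [ 1.3 -0.1  1.8] g 0.753
twist(tool,deg) [4.6 0.5 0.2] | shift now-frame cm [  1.2   52.76 -26.36] | shift in final frame cm [  1.62  50.47 -30.49]
```

View pics/wrist9.png

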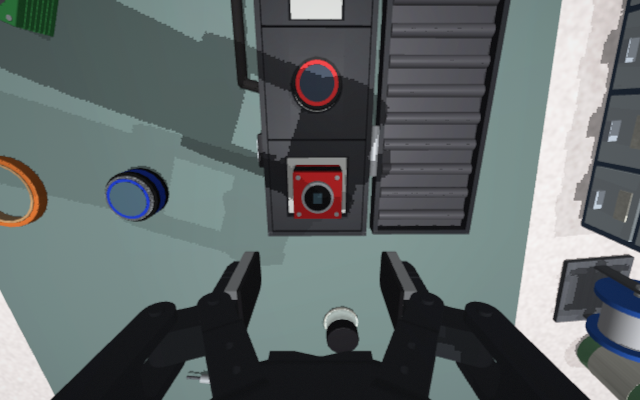

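The camera sits square in its recess at (318,192). Next is the slide box.

```bash
python3 -m inch '[{"fingers":0.3,"delta_pos":[0,5,-2.8],"twist":[4.6,0,0]},{"fingers":0.3,"delta_pos":[0,5.05,-3.05],"twist":[0,0,0]},{"fingers":0.3,"delta_pos":[0,5.05,-3.05],"twist":[0,0,0]},{"fingers":0.3,"delta_pos":[0,5.05,-3.05],"twist":[0,0,0]},{"fingers":0.3,"delta_pos":[0,5.05,-3.05],"twist":[0,0,0]}]' | grep pos;python3 -m inch '[{"fingers":0.3,"delta_pos":[0,5.05,-3.05],"twist":[0,0,0]},{"fingers":0.3,"delta_pos":[0,5.05,-3.05],"twist":[0,0,0]},{"fingers":0.3,"delta_pos":[0,5.05,-3.05],"twist":[0,0,0]},{"fingers":0.3,"delta_pos":[0,5.05,-3.05],"twist":[0,0,0]},{"fingers":0.3,"delta_pos":[0,5.05,-3.05],"twist":[0,0,0]}]'|grep pos; python3 -m inch '[{"fingers":0.3,"delta_pos":[0,0,0],"twist":[0,0,0]},{"fingers":0.3,"delta_pos":[0,0,0],"twist":[0,0,0]},{"fingers":0.3,"delta_pos":[0,0,0],"twist":[0,0,0]}]'; python3 -c "
from t import *
go((.404,.343,.1),-10)
from plant import viewer
f=viewer.grab_frame('wrist'); cv2.imwrite('pics/w10.png',f['pixels']); np.savez('w10.npz',**f)
print(proj(f,(.404,.343,.02)))
from m import cloud
c=cloud(f); hsv=cv2.cvtColor(f['pixels'],cv2.COLOR_BGR2HSV)
m=(np.hypot(c[...,0]-.404,c[...,1]-.343)<.06)&(c[...,2]>.012)&(c[...,2]<.04)
p=c[m]; print(len(p),np.median(p[:,2]),cv2.minAreaRect((p[:,:2]*1000).astype(np.float32)))
"
```

```text
tool_pos: [0.504, 0.0683, 0.1673]
tool_pos: [0.3977, 0.3431, 0.1675]
time: 25.28
tool_pos: [0.3997, 0.3407, 0.1682]
tool_rot: [0.704, 0.062, 0.705, -0.063]
contact_force: [0.2, -0.5, 0.3]
gripper_width: 0.645
t 25.27 pos [0.3997 0.3407 0.1682] jawyaw -10.1 q6 0.74 F [ 0.2 -0.5  0.3] g 0.645
twist(tool,deg) [-0.1 -0.   0.1] | shift now-frame cm [6.82 0.31 0.38] | shift in final frame cm [6.82 0.3  0.38]
[322.97197885 185.51688305]
1929 0.019568156716955 ((406.7583312988281, 342.759765625), (69.30754852294922, 30.69156265258789), 79.25947570800781)
```

View pics/w10.png

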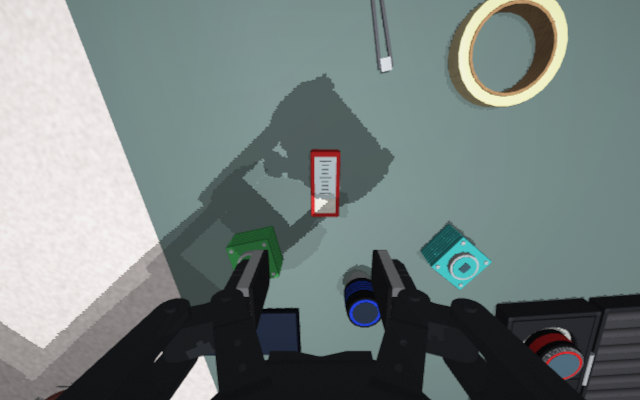

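The slide box is at (325,184), confirmed at (406,343) mm and yaw about −10.5°. Descending.

```bash
python3 -m inch '[{"fingers":0.3,"delta_pos":[4,0.2,0.4],"twist":[0.4,0,0]},{"fingers":0.3,"delta_pos":[4,0,0],"twist":[0,0,0]},{"fingers":0.3,"delta_pos":[3.5,0,0],"twist":[0,0,0]},{"fingers":0.3,"delta_pos":[1.5,0,0],"twist":[0,0,0]},{"fingers":0.3,"delta_pos":[0.5,0,0],"twist":[0,0,0]}]' | grep -E "pos|force";python3 -m inch '[{"fingers":0.3,"delta_pos":[0,0,0],"twist":[0,0,0]},{"fingers":0.3,"delta_pos":[0,0,0],"twist":[0,0,0]},{"fingers":0.3,"delta_pos":[0,0,0],"twist":[0,0,0]}]' | grep -E "pos|force"; python3 -c "
from t import *
go((.4055,.343,.009),-10.5)"
```

```text
tool_pos: [0.4039, 0.3425, 0.0334]
contact_force: [-0.5, 0.8, 0.6]
tool_pos: [0.4044, 0.3437, 0.035]
contact_force: [-0.7, -0.1, 0.7]
t 26.32 pos [0.4044 0.3437 0.035 ] jawyaw -10.4 q6 0.75 F [-0.7 -0.1  0.7] g 0.646
twist(tool,deg) [ 0.1  0.1 -0.1] | shift now-frame cm [ 2.6  -0.05  0.11] | shift in final frame cm [ 2.6  -0.04  0.12]
```

```bash
python3 -m inch '[{"fingers":0.3,"delta_pos":[1,0,0.1],"twist":[0,0,0]},{"fingers":0.3,"delta_pos":[0.9,0,0],"twist":[0,0,0]},{"fingers":0.3,"delta_pos":[0.6,0,0],"twist":[0,0,0]},{"fingers":0.3,"delta_pos":[0,0,0],"twist":[0,0,0]},{"fingers":0.3,"delta_pos":[0,0,0],"twist":[0,0,0]}]' | grep -E "pos|force"; python3 -c "
from t import *
go((.4055,.343,.009),-10.5)"
```

```text
tool_pos: [0.4048, 0.343, 0.0088]
contact_force: [1.3, -0.5, -0.5]
t 26.95 pos [0.4048 0.343  0.0088] jawyaw -10.4 q6 0.74 F [ 1.3 -0.5 -0.5] g 0.649
twist(tool,deg) [ 0.1  0.  -0. ] | shift now-frame cm [-0.02  0.01  0.07] | shift in final frame cm [-0.02  0.01  0.07]
```

```bash
python3 -m inch '[{"fingers":-0.1,"delta_pos":[0,0,0],"twist":[0,0,0]},{"fingers":-1,"delta_pos":[0,0,0],"twist":[0,0,0]},{"fingers":-1,"delta_pos":[0,0,0],"twist":[0,0,0]},{"fingers":-1,"delta_pos":[0,0,0],"twist":[0,0,0]},{"fingers":-1,"delta_pos":[0,0,0],"twist":[0,0,0]}]' ; python3 -c "
from t import *
go((.4055,.343,.009),-10.5)"
```

```text
time: 27.58
tool_pos: [0.4053, 0.3433, 0.0095]
tool_rot: [0.705, 0.064, 0.704, -0.064]
contact_force: [0.2, -0.1, 5.7]
gripper_width: 0.327
t 27.57 pos [0.4053 0.3433 0.0095] jawyaw -10.4 q6 0.74 F [ 0.2 -0.1  5.7] g 0.327
twist(tool,deg) [ 0.1  0.1 -0. ] | shift now-frame cm [ 0.05 -0.02  0.03] | shift in final frame cm [ 0.05 -0.02  0.03]
```

```bash
python3 -m inch '[{"fingers":-1,"delta_pos":[-2,0,0],"twist":[0,0,0]},{"fingers":-1,"delta_pos":[-4,0,0],"twist":[0,0,0]},{"fingers":-1,"delta_pos":[-4,0,0],"twist":[0,0,0]},{"fingers":-1,"delta_pos":[-3,0,0],"twist":[-5,0,0]},{"fingers":-1,"delta_pos":[0,0,0],"twist":[0,0,0]}]';python3 -c "
from t import *
go((.6321,-.01,.14),-5.4)"
```

```text
time: 28.2
tool_pos: [0.4059, 0.3437, 0.1408]
tool_rot: [0.708, 0.035, 0.705, -0.033]
contact_force: [0.5, -0.3, -1.2]
gripper_width: 0.334
t 28.2 pos [0.4059 0.3437 0.1408] jawyaw -5.5 q6 0.66 F [ 0.5 -0.3 -1.2] g 0.334
twist(tool,deg) [-0.1  0.2 -0.2] | shift now-frame cm [  0.08 -33.06  25.88] | shift in final frame cm [  0.08 -33.09  25.85]
```

```bash
python3 -m inch '[{"fingers":-1,"delta_pos":[0,-4.1,3.2],"twist":[0,0,0]},{"fingers":-1,"delta_pos":[0,-4.1,3.2],"twist":[0,0,0]},{"fingers":-1,"delta_pos":[0,-4.1,3.2],"twist":[0,0,0]},{"fingers":-1,"delta_pos":[0,-4.1,3.2],"twist":[0,0,0]},{"fingers":-1,"delta_pos":[0,-4.1,3.2],"twist":[0,0,0]}]' | grep pos;python3 -m inch '[{"fingers":-1,"delta_pos":[0,-4.1,3.2],"twist":[0,0,0]},{"fingers":-1,"delta_pos":[0,-4.2,3.3],"twist":[0,0,0]},{"fingers":-1,"delta_pos":[0,-4.2,3.3],"twist":[0,0,0]},{"fingers":-1,"delta_pos":[0,0,0],"twist":[0,0,0]},{"fingers":-1,"delta_pos":[0,0,0],"twist":[0,0,0]}]';python3 -c "
from t import *
go((.6321,-.01,.0275),-5.4)
from plant import viewer
f=viewer.grab_frame('wrist'); cv2.imwrite('pics/w11.png',f['pixels']); np.savez('w11.npz',**f)"
```

```text
tool_pos: [0.5437, 0.1221, 0.1356]
time: 29.45
tool_pos: [0.6289, -0.0095, 0.136]
tool_rot: [0.705, 0.034, 0.708, -0.033]
contact_force: [0.2, 0.9, -1.5]
gripper_width: 0.33
t 29.45 pos [ 0.6289 -0.0095  0.136 ] jawyaw -5.5 q6 -0.04 F [ 0.2  0.9 -1.5] g 0.33
twist(tool,deg) [-0.1 -0.3 -0. ] | shift now-frame cm [10.85 -0.03  0.37] | shift in final frame cm [10.85 -0.02  0.32]
```

View pics/w11.png

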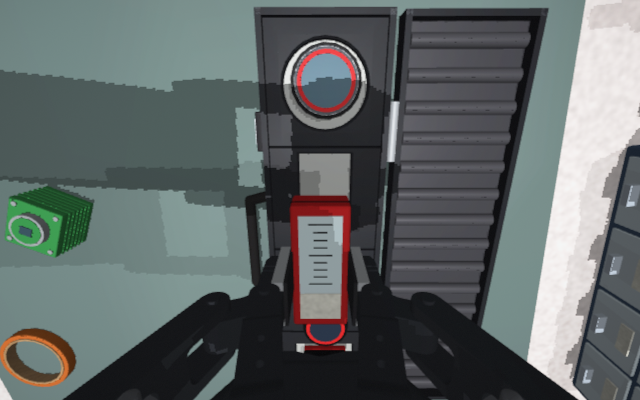

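The slide box is held level, aligned with the long recess at (325,175). Lowering it into place.

```bash
python3 -m inch '[{"fingers":-1,"delta_pos":[3,0,0.3],"twist":[0,0,0]},{"fingers":-1,"delta_pos":[3,0,0],"twist":[0,0,0]},{"fingers":-1,"delta_pos":[1.8,0,0],"twist":[0,0,0]},{"fingers":-1,"delta_pos":[0.5,0,0],"twist":[0,0,0]},{"fingers":-1,"delta_pos":[0,0,0],"twist":[0,0,0]}]' | grep -E "pos|force";python3 -m inch '[{"fingers":-1,"delta_pos":[0,0,0],"twist":[0,0,0]},{"fingers":-1,"delta_pos":[0,0,0],"twist":[0,0,0]}]' | grep pos; python3 -c "
from t import *
go((.6325,-.01,.0275),-5.4)"
```

```text
tool_pos: [0.6337, -0.0098, 0.0562]
contact_force: [-0.2, -0.2, -0.9]
tool_pos: [0.6343, -0.0103, 0.0571]
t 30.38 pos [ 0.6343 -0.0103  0.0571] jawyaw -5.4 q6 -0.04 F [ 0.6 -0.7 -0.6] g 0.327
twist(tool,deg) [-0.   0.1  0. ] | shift now-frame cm [ 2.96  0.01 -0.19] | shift in final frame cm [ 2.96  0.01 -0.18]
```

```bash
python3 -m inch '[{"fingers":-1,"delta_pos":[0.9,0,-0.1],"twist":[0,0,0]},{"fingers":-1,"delta_pos":[0.8,0,0],"twist":[0,0,0]},{"fingers":-1,"delta_pos":[0.6,0,0],"twist":[0,0,0]},{"fingers":-1,"delta_pos":[0.3,0,0],"twist":[0,0,0]},{"fingers":-1,"delta_pos":[0,0,0],"twist":[0,0,0]}]' | grep -E "pos|force";python3 -m inch '[{"fingers":-1,"delta_pos":[0,0,0],"twist":[0,0,0]},{"fingers":-1,"delta_pos":[0,0,0],"twist":[0,0,0]}]' | grep -E "pos|force"; python3 -c "
from t import *
go((.6325,-.01,.0275),-5.4)"
```

```text
tool_pos: [0.6323, -0.01, 0.0293]
contact_force: [0.6, -0.3, -0.9]
tool_pos: [0.6328, -0.0101, 0.0302]
contact_force: [-0.4, -0.1, -1.6]
t 31.25 pos [ 0.6328 -0.0101  0.0302] jawyaw -5.4 q6 -0.04 F [-0.4 -0.1 -1.6] g 0.335
twist(tool,deg) [0. 0. 0.] | shift now-frame cm [ 0.27  0.   -0.03] | shift in final frame cm [ 0.27  0.   -0.03]
```

```bash
python3 -m inch '[{"fingers":-1,"delta_pos":[0.2,0,0],"twist":[0,0,0]},{"fingers":-1,"delta_pos":[0,0,0],"twist":[0,0,0]}]' | grep -E "force|pos";  python3 -m inch '[{"fingers":-1,"delta_pos":[0.1,0,0],"twist":[0,0,0]},{"fingers":-1,"delta_pos":[0,0,0],"twist":[0,0,0]}]'| grep -E "force|pos"
```

```text
tool_pos: [0.6324, -0.01, 0.0276]
contact_force: [-0.2, 0.5, -0.6]
tool_pos: [0.6325, -0.0101, 0.0275]
contact_force: [-2.8, 0.5, 4.8]
```

```bash
python3 -m inch '[{"fingers":-0.1,"delta_pos":[-0.1,0,0],"twist":[0,0,0]},{"fingers":0.1,"delta_pos":[0,0,0],"twist":[0,0,0]},{"fingers":0.2,"delta_pos":[0,0,0],"twist":[0,0,0]}]' | grep -E "force|pos|wid"; python3 -m inch '[{"fingers":0.2,"delta_pos":[-2,0,0],"twist":[0,0,0]},{"fingers":0.2,"delta_pos":[-5,0,0],"twist":[0,0,0]},{"fingers":0.2,"delta_pos":[-6,0,0],"twist":[0,0,0]},{"fingers":0.2,"delta_pos":[-6,0,0],"twist":[0,0,0]}]' | grep pos;python3 -c "
from t import *
from plant import viewer
for n in ('wrist','side','top'):
    f=viewer.grab_frame(n); cv2.imwrite(f'pics/{n}12.png',f['pixels']); np.savez(n+'12.npz',**f)
go((.404,.343,.16),-10)"
```

```text
tool_pos: [0.6326, -0.0101, 0.0277]
contact_force: [-0.7, 0.4, -0.1]
gripper_width: 0.602
tool_pos: [0.6325, -0.01, 0.2213]
t 32.77 pos [ 0.6355 -0.0104  0.2257] jawyaw -5.4 q6 -0.04 F [-0.4  0.5 -1. ] g 0.598
twist(tool,deg) [ 4.6  0.7 -0. ] | shift now-frame cm [  6.23  33.01 -26.45] | shift in final frame cm [  6.57  30.78 -28.94]
```

View pics/wrist12.png

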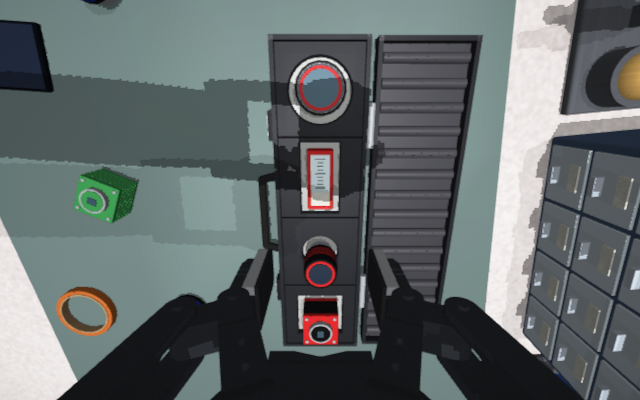

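View pics/top12.png

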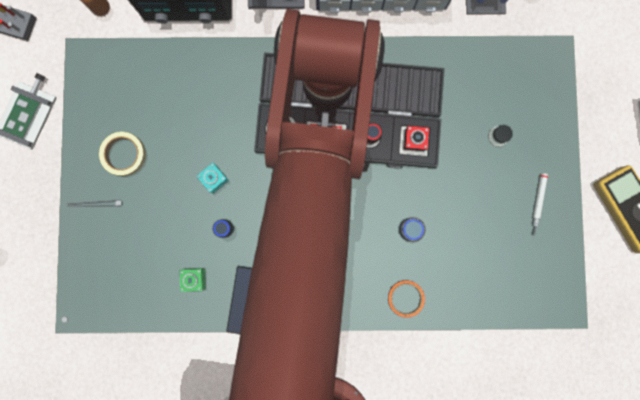

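All four pieces appear seated. I'm moving the arm aside for a clear height check.

```bash
python3 -m inch '[{"fingers":0.5,"delta_pos":[0,5.5,-2.5],"twist":[0,0,0]},{"fingers":0.5,"delta_pos":[0,5.5,-2.5],"twist":[0,0,0]},{"fingers":0.5,"delta_pos":[0,5.5,-2.5],"twist":[0,0,0]},{"fingers":0.5,"delta_pos":[0,5.5,-2.5],"twist":[0,0,0]},{"fingers":0.5,"delta_pos":[0,5.5,-2.5],"twist":[0,0,0]}]' | grep pos; python3 -m inch '[{"fingers":0.5,"delta_pos":[0,5.5,-3],"twist":[0,0,0]},{"fingers":0.5,"delta_pos":[0,5.5,-3],"twist":[0,0,0]},{"fingers":0.5,"delta_pos":[0,5,-2],"twist":[0,0,0]},{"fingers":0.5,"delta_pos":[0,0,0],"twist":[0,0,0]},{"fingers":0.5,"delta_pos":[0,0,0],"twist":[0,0,0]}]' | grep -E "pos|time"
python3 - <<'E'
from m import *
from plant import viewer
T=viewer.grab_frame("top");S=viewer.grab_frame("side"); np.savez("topF.npz",**T); cv2.imwrite("pics/topF.png",T["pixels"]); cv2.imwrite("pics/sideF.png",S["pixels"])
for n,(x,y,h,r) in {"lens":(.6413,.0875,.049,.04),"slide":(.6321,-.01,.038,.045),"eye":(.6229,-.1076,.076,.035),"cam":(.6137,-.2052,.062,.045),"beye":(.423,.209,.058,.035),"blens":(.418,-.197,.031,.04)}.items():
    for nm,f in (("T",T),("S",S)):
        c=cloud(f); p=c[(np.hypot(c[...,0]-x,c[...,1]-y)<r)&(c[...,2]>h-.012)]
        if len(p)<20: print(n,nm,len(p)); continue
        q=cv2.minAreaRect((p[:,:2]*1000).astype(np.float32)); print(n,nm,len(p),"off mm",np.round(np.array(q[0])-[x*1000,y*1000],1),np.round(q[1],1),round(q[2],1),"zmed",np.median(p[:,2]).round(4),"exp",h)
E
```

```text
tool_pos: [0.5324, 0.277, 0.217]
time: 34.02
tool_pos: [0.469, 0.4416, 0.2169]
lens T 493 off mm [-0.8  0.8] [52.7 52.8] 86.0 zmed 0.0497 exp 0.049
lens S 273 off mm [-0.9 -1.8] [49.2 53.6] 19.1 zmed 0.048 exp 0.049
slide T 835 off mm [ 0.7 -0.9] [89.  86.9] 24.1 zmed 0.0363 exp 0.038
slide S 418 off mm [-0.5  2.1] [78.5 88. ] 81.4 zmed 0.0363 exp 0.038
eye T 287 off mm [-1.2  0.2] [38.2 37.1] 3.0 zmed 0.0775 exp 0.076
eye S 226 off mm [ 0.2 -1.7] [40.8 39.2] 50.3 zmed 0.0752 exp 0.076
cam T 473 off mm [-0.6 -0.5] [47.1 46. ] 84.0 zmed 0.0582 exp 0.062
cam S 392 off mm [-0.4 -0.7] [49.5 46.5] 83.9 zmed 0.0569 exp 0.062
beye T 284 off mm [-0.4  0.5] [37.5 37.5] 37.5 zmed 0.0593 exp 0.058
beye S 158 off mm [ 0.2 -1.2] [37.4 41.8] 19.5 zmed 0.0568 exp 0.058
blens T 494 off mm [0.3 0.1] [52.5 52.4] 51.2 zmed 0.0314 exp 0.031
blens S 434 off mm [ 0.5 -2.1] [53.3 52.4] 79.8 zmed 0.0302 exp 0.031
```

View pics/topF.png

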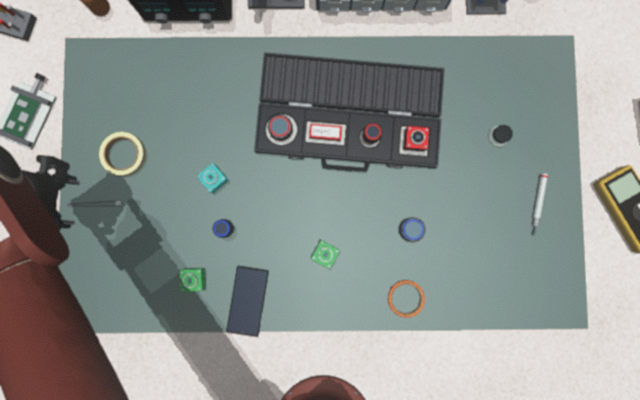

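View pics/sideF.png

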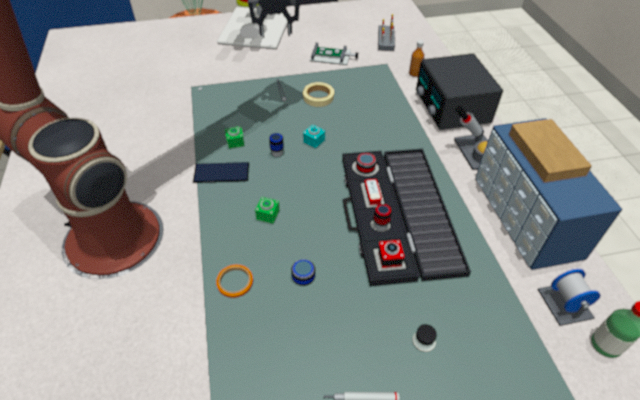

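```bash
python3 - <<'E'
from m import *
c=cloud(load("topF.npz")); p=c[(np.hypot(c[...,0]-.632,c[...,1]+.01)<.045)&(c[...,2]>.032)]
print(cv2.minAreaRect((p[:,:2]*1000).astype(np.float32)),np.median(p[:,2]))
from plant import manip
manip.job_done()
E
```

```text
((625.4097290039062, -8.141002655029297), (70.97665405273438, 66.34939575195312), 77.6560287475586) 0.03923776344890817
the job is handed in; nothing more can be done
```

I packed all four red pieces in the order you listed (eyepiece, lens, camera, slide box) and handed the job in at about 34 s. Each was lowered until the floor pushed back with about 5–6 N before I opened the fingers.

- **Seating:** the tops of the eyepiece, lens and slide box stand at 77, 49 and 39 mm in the top view, against expected 76, 49 and 38 mm. The camera's median surface was 58 mm, between its 56 mm box top and 62 mm mount top. The eyepiece, lens and camera are within about 2 mm of their recess centres.
- **Slide box, one check spoiled:** my footprint fit for it came out at 71 x 66 mm with the centre about 7 mm off, against a real 70 x 30 mm. I put that down to stray insert or rim pixels in the mask and did not re-measure it. In the pictures the box lies level and aligned inside the long recess, and it touched the floor at the expected tool height of 27.5 mm.
- **Other pieces:** the blue eyepiece and lens are within about 2 mm of where they started, which is measurement noise. In the final pictures the green and turquoise cameras look unmoved.
- **View disagreement:** the top and side cameras differed by 1–3 mm throughout, close to the stated calibration error of about 2 mm.

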